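Rack a mosaic panel to dry

TASK

Take the tall mosaic panel out of the grouting stand and slide it down into the one empty slot of the leaning drying rack, between the short panels, until it is fully home on the slot's floor, and leave it there. Lower it in gently, never letting it drop, and leave the short panels and the other things on the table where they are.

Things in the scene. Friction and masses are not known exactly. Their poses are not given: they have to be found in the camera images.
- tall_panel: the tall mosaic panel: a stiff board, 9 mm thick (its x), 90 mm wide (its y), 130 mm high (its z), 130 to 220 g, picture of a daisy on the +x face. Origin: middle of its bottom edge. At the start it stands upright in the groove of the stand, its bottom 12 mm above the table and its top at 142 mm
- stand: fixed plywood grouting stand, 70 x 130 mm, 36 mm high, with an upright open-ended groove along its y, 12 mm wide, whose floor is 12 mm above the table; origin: centre of its underside. Above 36 mm the tall panel stands free
- rack: fixed wooden drying rack, 180 mm (x, -100 to +80) by 124 mm (y), origin on the table; a 62 mm high rail along each side, 104 mm apart inside. Five slots side by side along x, 24.2 mm apart, leaning 30 degrees from vertical with their tops towards the rack's -x, roughly the robot. Slots are parted by pairs of round-tipped 8 mm dowels at y = -30 and +30 mm; 13 mm free between them
- slot: the empty slot, one of the middle three; a 10 mm steel peg on the +y rail marks it. Fixed. Origin: middle of its floor (34 mm above the table), where a home panel's origin lies. z up the slot (leaning 30 degrees), y along its length, x square to it (away from the robot and up). Gap centre at x = +2 mm; dowels reach z = 74 mm, neighbours' tops z = 80 mm, their near faces x = -16.5 and +16.5 mm; floor square to z
- panel0: a short mosaic panel already in the rack, 9 mm thick (its x), 90 mm wide (its y), 80 mm high (its z, up the slot); origin: middle of its bottom edge
- panel1: a short mosaic panel already in the rack, 9 mm thick (its x), 90 mm wide (its y), 80 mm high (its z, up the slot); origin: middle of its bottom edge
- panel2: a short mosaic panel already in the rack, 9 mm thick (its x), 90 mm wide (its y), 80 mm high (its z, up the slot); origin: middle of its bottom edge
- panel3: a short mosaic panel already in the rack, 9 mm thick (its x), 90 mm wide (its y), 80 mm high (its z, up the slot); origin: middle of its bottom edge
- bowl_a: black bowl, 124 mm across, 45 mm high; bystander, loose; origin: centre of its underside
- bowl_b: black bowl, 120 mm across, 45 mm high; bystander, loose; origin: centre of its underside
- glue: white glue bottle, 48 mm across, 110 mm high; bystander, loose; origin: centre of its underside
- jar: glass jar, 60 mm across, 75 mm high; bystander, loose; origin: centre of its underside
- nippers: glass nippers lying flat, about 145 mm long, 14 mm high, jaws to +x; loose bystander; origin on the table under the pivot
- brush: brush lying flat, 170 mm long along its x, loose bystander; origin on the table under its middle
Mind the look-alikes: they are no part of the job. What is shaped like the panel0 but red, turquoise or yellow is not meant.

How it is judged:
By the outcome, as a careful person would: the job done as asked, in the order asked, and still so for the second after the job is handed in, with the robot touching nothing.
It also fails if it takes over 43 s, if anything falls off the work surface, if the arm or the gripper's body presses on something with over 40 N, if the wrist force passes 120 N, or if a joint passes its speed limit or range.

ROBOT

A 7-joint arm with a two-finger parallel gripper is mounted at the origin on the work surface. World frame = base frame: x ahead of the robot, y to its left, z up, the work surface at z = 0. Lengths are in mm, angles in rad, forces in N, time in s.
With the tool pointing down it reaches from about 425 to 875 mm from the base axis. Payload 8.4 kg.
Tool frame: the origin (TCP) lies between the finger pads; the fingertips stand 19 mm ahead of it and the grasp point (between the pads) is the TCP; y points along the fingers, x is the direction in which the jaws open and shut, and the axes are right-handed (so a half turn about y gives the same grasp; the last joint's range is limited). The gripper opens to 87 mm and grips with 3 to 60 N. Pads are 19 mm wide; open, the fingers measure 117 mm over their backs; the gripper's body (75 mm by 190 mm) begins 51 mm behind the grasp point.
Start: joints at [1.177, 0.333, 0.04, 1.465, -0.013, 1.343, -0.059], TCP at [188.834, -621.937, 241.546] pointing down, gripper open.
Joint ranges: [-2.58, 2.58], [-0.38, 2.09], [-1.3, 1.39], [0.25, 2.4], [-1.5, 4.64], [0.08, 2.09], [-2.65, 2.65]. Speed limits (rad/s): [2.22, 2.22, 2.79, 2.79, 3.14, 3.14, 3.14].

INTERFACE

Orientations are given as a unit quaternion [x, y, z, w].
In Python, from bench import arm gives the robot as it stands.
- The arm moves only by the tool move_arm, never from a script. Its argument "series" is one flat list of numbers, 5 for each row, row after row: the shift along the tool's x, y, z in m, then the turn about the tool's y in rad, then the opening in per cent of the stroke, from 0 (shut) to 100 (fully open). A call has 1 to 10 rows; each row shifts and turns the pose as measured when the row begins, along the tool's axes as they then stand; what a row does not reach is not made up. A row lasts 1/12 s, in which the tool goes at most 41.7 mm and 7.16 degrees, less where a joint would pass 70% of its speed; a pose out of reach is approached as far as the arm can. A call is refused whole if a number of a shift passes 0.0417 or a number of a turn 0.125, either way. A call with a gripper value outside its range is refused whole. The fingers move at their own pace and stop on an object; "force" is the grip in N (left out, the last holds). Time passes only in rows, so rows that do not move let the fingers close. It gives the time, the measured TCP pose, the force and the opening at its end, in the units of the state.
- arm.get_obs(): the state, without advancing time (a new reading comes with each control period).
- arm.get_image(name): name is "side" or "top" or "wrist"; returns a dict with "img" (420x560x3 uint8, blue, green, red), "K" (3x3 intrinsics, pixels), "rvec" (rotation vector, rad) and "tvec" (3), from world to camera coordinates, as OpenCV has them; the wrist camera has in their place "mount" (4x4, takes a point from camera to tool coordinates, whose origin is the TCP and whose axes are the tool frame's). Camera axes: x right, y down, z forward; pixel columns grow to the right and rows downward; lengths in mm; the calibration is good to about 2 mm. A picture is of the moment at which its call begins: read the wrist's pose just before it. There is no depth.
- arm.job_done(): hands the job in, once; it reports no verdict.
The state is a dict: "t": time; "joints": joint angles; "qd": joint speeds; "tau": joint torques, N m; "eef_pos": TCP position; "tool_rot": TCP orientation; "ft_force": force on the tool from outside, world axes, zero at the start; "ft_torque": the same for the moment, N m; "grip_width": finger opening in mm.
Only numpy, scipy, OpenCV 4.12 (cv2) and the standard library are available. Lean on these libraries where they do the work, as an engineer would, in place of code of your own. Each camera call takes 0.05 s, during which the arm holds its last target.

## Working session

There is one attempt and no reset: what is moved stays moved. The work goes in short steps, Python scripts to look and compute and a tool call to move; the robot and the scene stay as the last step left them, time stands still between calls to the robot, and variables do not carry over. Pictures are saved under pics/ and viewed, and the job is handed in when it is done.

Besides the shell and the picture viewer there is one more tool, called after "Request:" as name(argument=value, ...) on one line, values as JSON. move_arm: Moves the arm, as the interface text tells. Its arguments: {"type":"object","properties":{"series":{"type":"array","items":{"type":"number"}},"force":{"type":"number"}},"required":["series"]}

```bash
ls; mkdir -p pics
python3 - <<'E'
from bench import arm
import cv2,pickle
o=arm.get_obs();print(o)
d={}
for n in("side","top","wrist"):
    r=arm.get_image(n);d[n]=r;cv2.imwrite(f"pics/{n}0.png",r["img"]);print(n,{k:v for k,v in r.items() if k!="img"})
pickle.dump((o,d),open("s0.pkl","wb"))
E
```

```text
pics
{'t': 0.0, 'joints': array([ 1.17680422,  0.33393234,  0.03988507,  1.46625887, -0.0133938 ,
        1.34327365, -0.05849102]), 'qd': array([ 2.41688158e-03,  1.22330341e-03, -1.37848113e-03,  2.26525901e-04,
        7.50132986e-05,  9.78856879e-04, -5.76879392e-04]), 'tau': array([ 6.88028686e-04, -6.56351423e+01,  1.33543767e+00, -4.03798449e+01,
       -5.97058819e-02,  4.48332983e-02,  1.76672388e-04]), 'eef_pos': array([ 188.69403335, -621.5646747 ,  240.65160393]), 'tool_rot': array([-0.56770278,  0.42163187, -0.42067163,  0.56830933]), 'ft_force': array([-1.53356437,  0.33308057, -0.42142561]), 'ft_torque': array([-0.04768283,  0.03382413,  0.00268313]), 'grip_width': 87.04737884627033}
side {'K': array([[436.45609565,   0.        , 271.82159272],
       [  0.        , 436.45609565, 219.64609555],
       [  0.        ,   0.        ,   1.        ]]), 'rvec': array([ 2.23226384, -0.01996415,  0.01837083]), 'tvec': array([-574.58609444,   55.29676008, 1185.13509892])}
top {'K': array([[416.81035517,   0.        , 279.35305294],
       [  0.        , 416.81035517, 212.98867205],
       [  0.        ,   0.        ,   1.        ]]), 'rvec': array([ 2.10570317, -2.11541069,  0.21095954]), 'tvec': array([   9.8837204 ,  566.07673634, 1004.51040002])}
wrist {'K': array([[340.52557963,   0.        , 284.30102229],
       [  0.        , 340.52557963, 206.07216098],
       [  0.        ,   0.        ,   1.        ]]), 'mount': array([[ 9.99999282e-01,  9.70685165e-04,  7.03256726e-04,
         1.17496499e+00],
       [-4.16733578e-04, -2.68560518e-01,  9.63262723e-01,
        -1.42028951e+02],
       [ 1.12389183e-03, -9.63262324e-01, -2.68559921e-01,
         7.26106586e+01],
       [ 0.00000000e+00,  0.00000000e+00,  0.00000000e+00,
         1.00000000e+00]])}
```

View pics/side0.png

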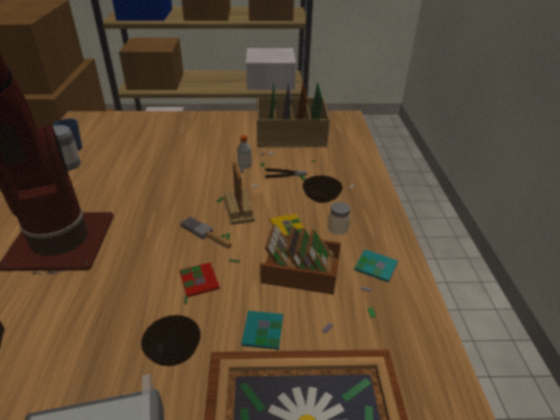

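View pics/top0.png

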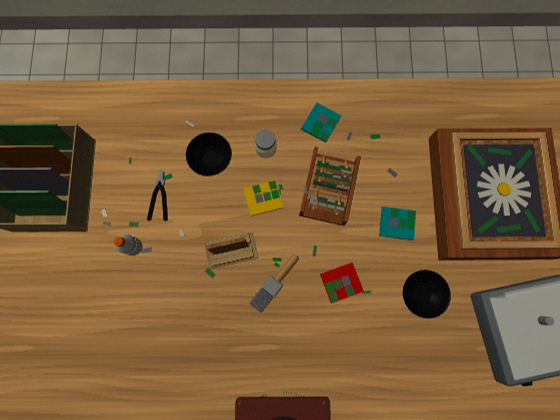

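View pics/wrist0.png

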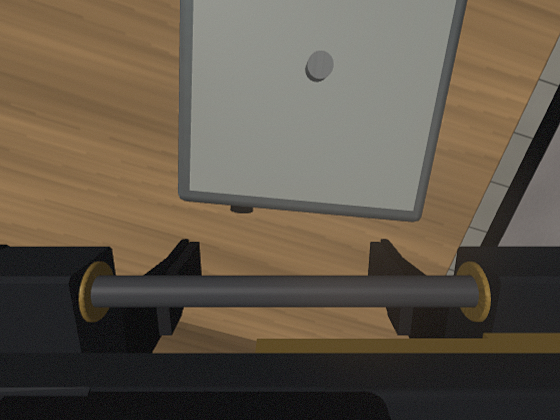

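Run:
```python
import pickle
from scipy.spatial.transform import Rotation as R
o,d=pickle.load(open("s0.pkl","rb"))
print(R.from_quat(o["tool_rot"]).as_matrix().round(3))
```

```text
[[ 0.291 -0.001  0.957]
 [-0.957  0.001  0.291]
 [-0.002 -1.    -0.   ]]
```

```bash
cat > h.py <<'E'
import numpy as np,cv2,pickle
from scipy.spatial.transform import Rotation as R
def P(cam,w):
    return cv2.projectPoints(np.atleast_2d(w).astype(float),cam["rvec"],cam["tvec"],cam["K"],None)[0][:,0]
def back(cam,uv,z):
    M=cv2.Rodrigues(cam["rvec"])[0];c=-M.T@cam["tvec"]
    d=M.T@np.linalg.inv(cam["K"])@np.array([uv[0],uv[1],1.])
    return c+d*(z-c[2])/d[2]
def crop(img,x0,y0,x1,y1,f,name):
    c=cv2.resize(img[y0:y1,x0:x1],None,fx=f,fy=f,interpolation=cv2.INTER_CUBIC);c=cv2.convertScaleAbs(c,alpha=1.6,beta=10)
    cv2.imwrite(name,c)
E
python3 - <<'E'
from h import *
o,d=pickle.load(open("s0.pkl","rb"))
crop(d["top"]["img"],190,130,370,290,4,"pics/topc.png")
crop(d["side"]["img"],200,120,360,300,3,"pics/sidec.png")
t=d["top"]
print(back(t,(231,248),36),back(t,(330,185),62))
E
```

```text
[479.80548244 131.64370675  36.        ] [ 638.27903599 -123.44305346   62.        ]
```

View pics/topc.png

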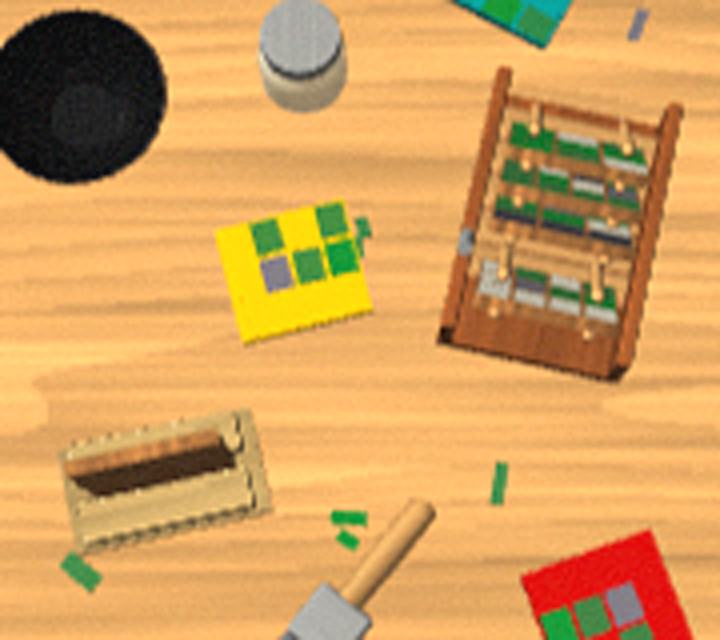

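View pics/sidec.png

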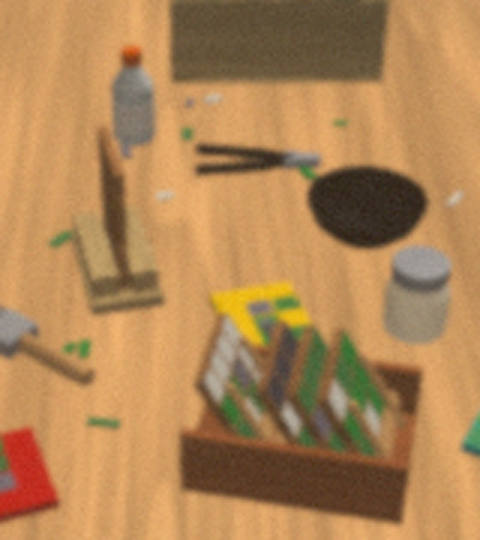

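```bash
cat > fit.py <<'E'
from h import *
from scipy.optimize import least_squares
o,d=pickle.load(open("s0.pkl","rb"))
t=d["top"];s=d["side"]
def T(p,pts):
    c,sn=np.cos(p[2]),np.sin(p[2]);pts=np.array(pts,float)
    return np.c_[p[0]+c*pts[:,0]-sn*pts[:,1],p[1]+sn*pts[:,0]+c*pts[:,1],pts[:,2]]
def box(x0,x1,y0,y1,z0,z1):
    return [np.array([[x,y,z0] for x,y in((x0,y0),(x1,y0),(x1,y1),(x0,y1),(x0,y0))]),np.array([[x,y,z1] for x,y in((x0,y0),(x1,y0),(x1,y1),(x0,y1),(x0,y0))])]
def draw(cam,items,win,f,name):
    x0,y0,x1,y1=win
    im=cv2.resize(cam["img"][y0:y1,x0:x1],None,fx=f,fy=f,interpolation=cv2.INTER_CUBIC);im=cv2.convertScaleAbs(im,alpha=1.6,beta=10)
    for p,lines,col in items:
        for l in lines:
            q=(P(cam,T(p,l))+0.5-[x0,y0])*f
            cv2.polylines(im,[q.round().astype(int)],False,col,1,cv2.LINE_AA)
    cv2.imwrite(name,im)
def lean(x,y,z,sx):  # slot frame -> rack, slot origin at rack x sx, z 34
    c,sn=np.cos(np.pi/6),np.sin(np.pi/6)
    return [sx+c*x-sn*z,y,34+sn*x+c*z]
STAND=box(-35,35,-65,65,0,36)
PANEL=box(-4.5,4.5,-45,45,36,142)
RACK=box(-100,80,-62,-52,0,62)+box(-100,80,52,62,0,62)
def slotpanel(sx,x0=-2.5,x1=6.5,h=80): return [np.array([lean(a,b,z,sx) for a,b in((x0,-45),(x1,-45),(x1,45),(x0,45),(x0,-45))]) for z in(0,h)]
E
python3 - <<'E'
from fit import *
c=lambda u,v:(190+u/4-.5,130+v/4-.5)
def solve(pts,px,p0):
    r=least_squares(lambda p:(P(t,T(p,pts))-px).ravel(),p0,loss="soft_l1");print(r.x,np.degrees(r.x[2]),r.fun.round(1));return r.x
rk=solve([[80,62,62],[-100,62,62],[80,-62,62],[-100,-62,62]],np.array([c(498,70),c(440,332),c(683,107),c(625,372)]),[640,-120,-.2])
st=solve([[35,65,36],[-35,65,36],[35,-65,36],[-35,-65,36]],np.array([c(62,455),c(82,540),c(250,408),c(270,505)]),[480,130,.2])
np.save("p.npy",[rk,st])
w=(190,130,370,290)
draw(t,[(rk,RACK,(0,0,255)),(st,STAND,(255,0,0)),(st,PANEL,(255,0,255))],w,4,"pics/o1.png")
draw(s,[(rk,RACK,(0,0,255)),(st,STAND,(255,0,0)),(st,PANEL,(255,0,255))],(200,120,360,300),3,"pics/o2.png")
E
```

```text
[ 6.50687382e+02 -1.25827334e+02 -2.29467795e-01] -13.147536195829208 [-0.3 -0.3 -0.5 -0.4 -0.1  0.4  1.2  0.3]
[4.76508796e+02 1.31197200e+02 2.45778120e-01] 14.082048995242147 [-1.5 -0.9 -0.7  4.4  0.6 -1.5  2.   0.5]
```

View pics/o1.png

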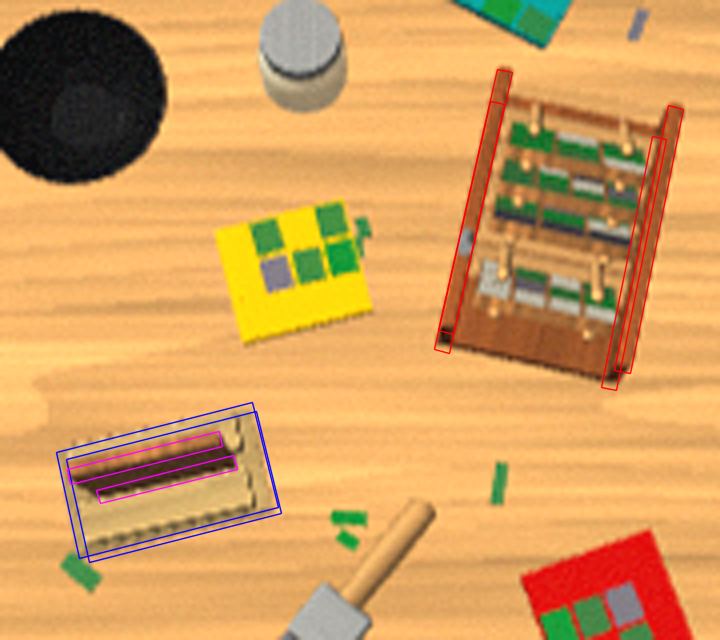

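View pics/o2.png

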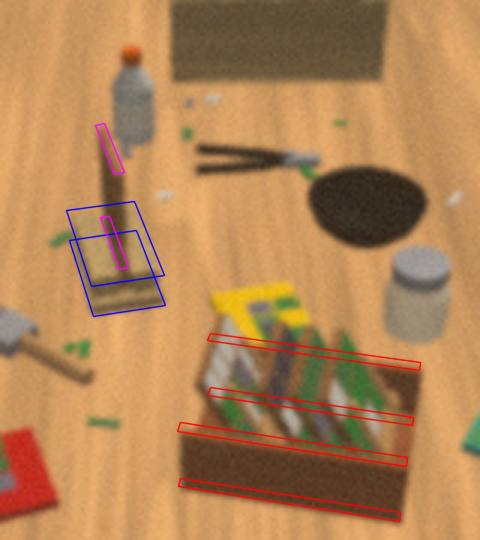

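Request:
move_arm(series=[-0.02, -0.03, 0.02, 0, 100, -0.02, -0.03, 0.02, 0, 100, -0.02, -0.03, 0.02, 0, 100, -0.02, -0.03, 0.02, 0, 100, -0.02, -0.03, 0.02, 0, 100, -0.02, -0.03, 0.02, 0, 100, -0.02, -0.03, 0.02, 0, 100, -0.02, -0.03, 0.02, 0, 100])

```text
t: 0.82
eef_pos: [292.3, -420.1, 475.8]
tool_rot: [-0.563, 0.432, -0.417, 0.568]
ft_force: [0.1, -1.3, 0.0]
grip_width: 87.3
```

```bash
cat > st.py <<'E'
from h import *
from bench import arm
np.set_printoptions(suppress=True,precision=3)
o=arm.get_obs()
print("t",round(o["t"],2),"q",o["joints"],"pos",o["eef_pos"].round(1),"f",o["ft_force"].round(1),"tq",o["ft_torque"].round(2),"w",round(o["grip_width"],1))
m=R.from_quat(o["tool_rot"]).as_matrix();print("X",m[:,0],"Y",m[:,1],"Z",m[:,2])
E
python3 st.py
```

```text
t 0.82 q [ 0.959  0.053 -0.087  1.328  0.003  1.783 -0.414] pos [ 292.3 -420.1  475.8] f [ 0.1 -1.3  0. ] tq [-0.02 -0.09  0.01] w 87.3
X [ 0.28  -0.96  -0.021] Y [-0.013  0.018 -1.   ] Z [ 0.96   0.28  -0.007]
```

Request:
move_arm(series=[-0.01, -0.035, 0.02, 0, 100, -0.01, -0.035, 0.02, 0, 100, -0.01, -0.035, 0.02, 0, 100, -0.01, -0.035, 0.02, 0, 100, -0.01, -0.035, 0.02, 0, 100, -0.01, -0.035, 0.02, 0, 100])

```text
t: 1.32
eef_pos: [368.6, -351.5, 621.1]
tool_rot: [-0.566, 0.426, -0.419, 0.569]
ft_force: [0.2, -1.0, -0.9]
grip_width: 87.2
```

```bash
python3 st.py
```

```text
t 1.32 q [ 0.558  0.145  0.153  0.92  -0.03   2.087 -0.586] pos [ 368.6 -351.5  621.1] f [ 0.2 -1.  -0.9] tq [-0.04  0.07 -0.04] w 87.2
X [ 0.287 -0.958 -0.01 ] Y [-0.005  0.009 -1.   ] Z [ 0.958  0.287 -0.002]
```

Request:
move_arm(series=[0.01, -0.035, 0.01, 0, 100, 0.01, -0.035, 0.01, 0, 100, 0.01, -0.035, 0.01, 0, 100])

```text
t: 1.57
eef_pos: [390.1, -361.2, 647.5]
tool_rot: [0.567, -0.404, 0.442, -0.566]
ft_force: [0.2, 0.5, 0.8]
grip_width: 87.2
```

```bash
python3 st.py
```

```text
t 1.57 q [ 0.306  0.188  0.501  0.831 -0.111  2.089 -0.543] pos [ 390.1 -361.2  647.5] f [0.2 0.5 0.8] tq [0.03 0.05 0.01] w 87.2
X [ 0.284 -0.958  0.044] Y [ 0.042 -0.033 -0.999] Z [0.958 0.285 0.031]
```

Request:
move_arm(series=[0.01, -0.035, 0.01, 0, 100, 0.01, -0.035, 0.01, 0, 100, 0.01, -0.035, 0.01, 0, 100, 0.01, -0.035, 0.01, 0, 100, 0.01, -0.035, 0.01, 0, 100])

```text
t: 1.98
eef_pos: [422.4, -363.3, 711.7]
tool_rot: [0.57, -0.347, 0.492, -0.559]
ft_force: [-0.5, -0.8, 0.0]
grip_width: 86.9
```

```bash
python3 st.py
```

```text
t 1.98 q [ 0.33   0.229  0.478  0.637 -0.137  2.089 -0.573] pos [ 422.4 -363.3  711.7] f [-0.5 -0.8  0. ] tq [ 0.08  0.21 -0.  ] w 86.9
X [ 0.275 -0.946  0.173] Y [ 0.154 -0.135 -0.979] Z [0.949 0.295 0.109]
```

```bash
cat > mv.py <<'E'
import sys
from st import *
# usage: target xyz world -> shift in tool axes
tgt=np.array([float(a) for a in sys.argv[1:4]])
dw=tgt-o["eef_pos"];s=m.T@dw
print("world shift",dw.round(1),"tool shift mm",s.round(1),"norm",np.linalg.norm(s).round(1))
n=int(np.ceil(np.linalg.norm(s)/40));print("rows",n,"per row m",(s/n/1000).round(4))
print("tilt deg",np.degrees(np.arccos(-m[2,1])).round(2),"azim",np.degrees(np.arctan2(m[1,1],m[0,1])).round(1),"Xaz",np.degrees(np.arctan2(m[1,0],m[0,0])).round(1))
E
python3 mv.py 226 -196 290
```

```text
t 1.98 q [ 0.33   0.229  0.478  0.637 -0.137  2.089 -0.573] pos [ 422.4 -363.3  711.7] f [-0.5 -0.8  0. ] tq [ 0.08  0.21 -0.  ] w 86.9
X [ 0.275 -0.946  0.173] Y [ 0.154 -0.135 -0.979] Z [0.949 0.295 0.109]
world shift [-196.4  167.3 -421.7] tool shift mm [-285.2  360.  -182.9] norm 494.4
rows 13 per row m [-0.022  0.028 -0.014]
tilt deg 11.81 azim -41.1 Xaz -73.8
```

Request:
move_arm(series=[-0.022, 0.028, -0.014, 0, 100, -0.022, 0.028, -0.014, 0, 100, -0.022, 0.028, -0.014, 0, 100, -0.022, 0.028, -0.014, 0, 100, -0.022, 0.028, -0.014, 0, 100, -0.022, 0.028, -0.014, 0, 100, -0.022, 0.028, -0.014, 0, 100, -0.022, 0.028, -0.014, 0, 100, -0.022, 0.028, -0.014, 0, 100, -0.022, 0.028, -0.014, 0, 100])

```text
t: 2.82
eef_pos: [304.6, -257.5, 437.2]
tool_rot: [0.575, -0.338, 0.495, -0.557]
ft_force: [-1.1, -0.0, 1.8]
grip_width: 87.3
```

```bash
python3 mv.py 226 -196 260
```

```text
t 2.82 q [ 0.529 -0.38   0.015  1.788  0.05   1.515 -0.722] pos [ 304.6 -257.5  437.2] f [-1.1 -0.   1.8] tq [0.14 0.25 0.  ] w 87.3
X [ 0.283 -0.94   0.192] Y [ 0.163 -0.15  -0.975] Z [0.945 0.307 0.11 ]
world shift [ -78.6   61.5 -177.2] tool shift mm [-114.   150.8  -75. ] norm 203.4
rows 6 per row m [-0.019  0.025 -0.013]
tilt deg 12.79 azim -42.7 Xaz -73.3
```

Request:
move_arm(series=[-0.027, -0.007, -0.017, 0, 100, -0.027, -0.007, -0.017, 0, 100, -0.027, -0.007, -0.017, 0, 100, -0.027, -0.007, -0.017, 0, 100])

```text
t: 3.15
eef_pos: [266.3, -230.8, 392.4]
tool_rot: [-0.562, 0.393, -0.448, 0.573]
ft_force: [-0.1, -0.5, -0.5]
grip_width: 87.3
```

```bash
python3 mv.py 226 -196 260
```

```text
t 3.15 q [ 0.583 -0.38   0.012  1.862 -0.008  1.58  -0.681] pos [ 266.3 -230.8  392.4] f [-0.1 -0.5 -0.5] tq [0.04 0.12 0.04] w 87.3
X [ 0.29  -0.956  0.053] Y [ 0.072 -0.034 -0.997] Z [0.954 0.293 0.059]
world shift [ -40.3   34.8 -132.4] tool shift mm [-52.  127.9 -36.2] norm 142.7
rows 4 per row m [-0.013  0.032 -0.009]
tilt deg 4.58 azim -24.9 Xaz -73.1
```

```bash
python3 mv.py 331 -154 392|tail -3
```

```text
world shift [64.7 76.8 -0.4] tool shift mm [-54.7   2.5  84.2] norm 100.4
rows 3 per row m [-0.018  0.001  0.028]
tilt deg 4.58 azim -24.9 Xaz -73.1
```

Request:
move_arm(series=[-0.018, 0.001, 0.028, 0, 100, -0.018, 0.001, 0.028, 0, 100, -0.018, 0.001, 0.028, 0, 100, -0.02, -0.002, -0.022, 0, 100, -0.02, -0.002, -0.022, 0, 100])

```text
t: 3.57
eef_pos: [306.5, -137.0, 384.7]
tool_rot: [-0.564, 0.407, -0.433, 0.573]
ft_force: [-1.1, 0.0, 0.3]
grip_width: 87.0
```

```bash
python3 mv.py 331 -154 392
```

```text
t 3.57 q [ 0.697 -0.381 -0.274  1.868 -0.107  1.604 -0.837] pos [ 306.5 -137.   384.7] f [-1.1  0.   0.3] tq [0.05 0.03 0.04] w 87.0
X [ 0.294 -0.956  0.021] Y [ 0.037 -0.01  -0.999] Z [0.955 0.294 0.032]
world shift [ 24.5 -17.    7.3] tool shift mm [23.6 -6.2 18.7] norm 30.7
rows 1 per row m [ 0.024 -0.006  0.019]
tilt deg 2.18 azim -15.9 Xaz -72.9
```

```bash
python3 mv.py 335 -75 375|tail -3
```

```text
world shift [28.5 62.  -9.7] tool shift mm [-51.   10.1  45.2] norm 68.9
rows 2 per row m [-0.025  0.005  0.023]
tilt deg 2.18 azim -15.9 Xaz -72.9
```

Request:
move_arm(series=[-0.025, 0.005, 0.023, 0, 100, -0.025, 0.005, 0.023, 0, 100, -0.014, 0, -0.024, 0, 100, -0.014, 0, -0.024, 0, 100])

```text
t: 3.9
eef_pos: [320.9, -83.3, 372.4]
tool_rot: [-0.559, 0.423, -0.437, 0.564]
ft_force: [-1.0, -0.8, 0.7]
grip_width: 86.9
```

```bash
python3 mv.py 335 -75 375
```

```text
t 3.9 q [ 0.36  -0.376 -0.166  1.895 -0.059  1.597 -1.105] pos [320.9 -83.3 372.4] f [-1.  -0.8  0.7] tq [-0.07  0.01 -0.04] w 86.9
X [ 0.26  -0.965  0.011] Y [ 0.02  -0.006 -1.   ] Z [0.965 0.261 0.018]
world shift [14.1  8.3  2.6] tool shift mm [-4.4 -2.4 15.8] norm 16.6
rows 1 per row m [-0.004 -0.002  0.016]
tilt deg 1.18 azim -16.4 Xaz -74.9
```

Request:
move_arm(series=[0, 0, 0.01, -0.12, 100, 0, 0, 0.01, -0.12, 100, 0, 0, 0.01, -0.12, 100, 0, 0, 0.01, -0.12, 100, 0, 0, 0.01, -0.12, 100, 0, 0, 0.01, -0.12, 100, 0, 0, 0.02, -0.12, 100, 0, 0, 0.02, -0.12, 100, 0, 0, 0.02, -0.12, 100, 0, 0, 0.02, -0.12, 100])

```text
t: 4.73
eef_pos: [396.4, 31.2, 372.5]
tool_rot: [-0.705, 0.021, -0.022, 0.708]
ft_force: [0.7, -0.0, 0.2]
grip_width: 86.8
```

```bash
python3 mv.py 480 131 310
```

```text
t 4.73 q [ 0.06  -0.218 -0.2    1.781 -0.047  1.572 -0.197] pos [396.4  31.2 372.5] f [ 0.7 -0.   0.2] tq [-0.02 -0.06  0.03] w 86.8
X [ 0.998 -0.062  0.002] Y [ 0.002  0.004 -1.   ] Z [0.062 0.998 0.004]
world shift [ 83.6  99.8 -62.5] tool shift mm [ 77.2  63.  104.5] norm 144.4
rows 4 per row m [0.019 0.016 0.026]
tilt deg 0.24 azim 65.7 Xaz -3.5
```

Request:
move_arm(series=[0.019, 0.016, 0.026, -0.076, 100, 0.019, 0.016, 0.026, -0.076, 100, 0.019, 0.016, 0.026, -0.076, 100, 0.019, 0.016, 0.026, -0.076, 100, 0, 0, 0, 0, 100])

```text
t: 5.15
eef_pos: [464.8, 151.7, 307.4]
tool_rot: [-0.698, -0.097, 0.099, 0.702]
ft_force: [-1.5, -0.8, -0.9]
grip_width: 87.2
```

```bash
python3 mv.py 480 131 310
python3 - <<'E'
from h import *
from bench import arm
o=arm.get_obs();w=arm.get_image("wrist");pickle.dump((o,w),open("w1.pkl","wb"));cv2.imwrite("pics/w1.png",cv2.convertScaleAbs(w["img"],alpha=1.5,beta=10))
E
```

```text
t 5.15 q [-0.067 -0.006 -0.33   1.724 -0.008  1.424 -0.119] pos [464.8 151.7 307.4] f [-1.5 -0.8 -0.9] tq [-0.02 -0.    0.01] w 87.2
X [ 0.962  0.274 -0.002] Y [-0.003  0.006 -1.   ] Z [-0.274  0.962  0.006]
world shift [ 15.2 -20.7   2.6] tool shift mm [  8.9  -2.7 -24.1] norm 25.8
rows 1 per row m [ 0.009 -0.003 -0.024]
tilt deg 0.37 azim 120.1 Xaz 15.9
```

View pics/w1.png

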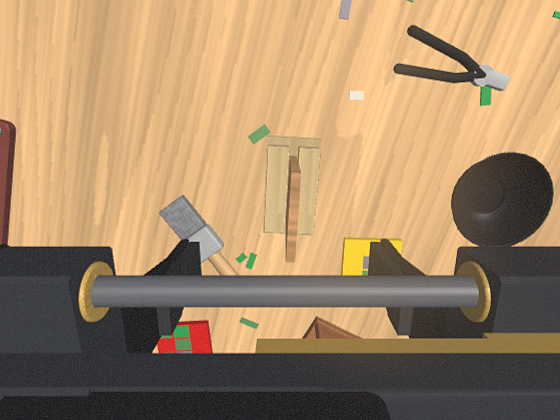

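Run:
```python
from h import *
o,w=pickle.load(open("w1.pkl","rb"))
crop(w["img"],250,125,340,275,4,"pics/w1c.png")
```

```text
(no output)
```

View pics/w1c.png

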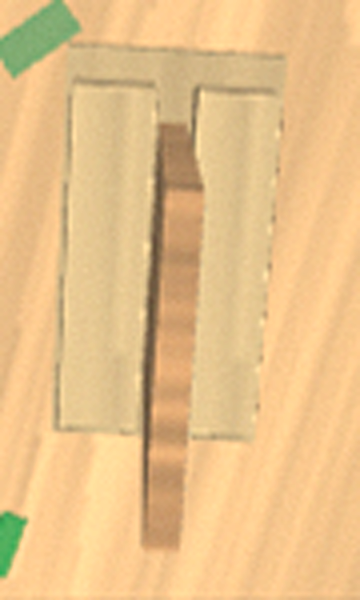

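```bash
cat >> h.py <<'E'
def wback(o,w,uv,z):
    m=R.from_quat(o["tool_rot"]).as_matrix();M=w["mount"]
    c=o["eef_pos"]+m@M[:3,3];d=m@M[:3,:3]@np.linalg.inv(w["K"])@np.array([uv[0],uv[1],1.])
    return c+d*(z-c[2])/d[2]
def wproj(o,w,X):
    m=R.from_quat(o["tool_rot"]).as_matrix();M=w["mount"]
    X=(np.atleast_2d(X)-o["eef_pos"])@m; Y=(X-M[:3,3])@M[:3,:3]
    q=Y@w["K"].T; return q[:,:2]/q[:,2:]
E
python3 - <<'E'
from h import *
o,w=pickle.load(open("w1.pkl","rb"))
c=lambda u,v:(250+u/4-.4,125+v/4-.4)
p=np.array([wback(o,w,c(*q),142) for q in((167,187),(203,188),(180,548),(143,548))])
print(p.round(1),np.linalg.norm(p[0]-p[1]),np.linalg.norm(p[0]-p[3]),p.mean(0))
v=(p[0]+p[1]-p[2]-p[3]);print("y axis az",np.degrees(np.arctan2(v[1],v[0]))-90)
# stand top corners z36
for q in((75,80),(275,90),(250,438),(58,430)): print(wback(o,w,c(*q),36).round(1))
E
```

```text
[[464.5 172.7 142. ]
 [472.4 174.8 142. ]
 [492.5  87.9 142. ]
 [483.8  85.4 142. ]] 8.212532389422387 89.43929428666064 [478.32498525 130.1867792  142.        ]
y axis az 12.757572915455924
[435.7 179.9  36. ]
[494.3 193.5  36. ]
[519.8  85.4  36. ]
[459.7  71.   36. ]
```

```bash
python3 mv.py 478.3 130.2 165|tail -3
```

```text
world shift [  13.7  -19.3 -143.7] tool shift mm [  8.2 143.6 -23. ] norm 145.6
rows 4 per row m [ 0.002  0.036 -0.006]
tilt deg 0.31 azim 120.2 Xaz 15.6
```

Request:
move_arm(series=[0.002, 0.036, -0.006, 0.023, 100, 0.002, 0.036, -0.006, 0.023, 100, 0.002, 0.036, -0.006, 0, 100, 0.002, 0.036, -0.006, 0, 100, 0, 0, 0, 0, 100])

```text
t: 5.62
eef_pos: [477.1, 129.7, 163.0]
tool_rot: [-0.701, -0.08, 0.081, 0.704]
ft_force: [-0.7, -0.5, -1.1]
grip_width: 86.8
```

```bash
python3 mv.py 478.3 130.2 119
```

```text
t 5.62 q [-0.052  0.097 -0.316  1.921  0.029  1.13  -0.152] pos [477.1 129.7 163. ] f [-0.7 -0.5 -1.1] tq [-0.09 -0.08 -0.02] w 86.8
X [ 0.974  0.226 -0.002] Y [-0.002  0.003 -1.   ] Z [-0.226  0.974  0.003]
world shift [  1.2   0.5 -44. ] tool shift mm [ 1.3 44.   0.1] norm 44.0
rows 2 per row m [0.001 0.022 0.   ]
tilt deg 0.21 azim 128.2 Xaz 13.1
```

Request:
move_arm(series=[0.001, 0.022, 0, 0, 100, 0.001, 0.022, 0, 0, 100, 0, 0, 0, 0, 100, 0, 0, 0, 0, 0, 0, 0, 0, 0, 0, 0, 0, 0, 0, 0, 0, 0, 0, 0, 0, 0, 0, 0, 0, 0, 0, 0, 0, 0, 0, 0, 0, 0, 0, 0], force=25)

```text
t: 6.45
eef_pos: [482.7, 131.6, 132.5]
tool_rot: [-0.702, -0.082, 0.077, 0.703]
ft_force: [-0.1, -0.9, -0.2]
grip_width: 48.3
```

```bash
python3 mv.py 478.3 130.2 250
python3 - <<'E'
from h import *
from bench import arm
o=arm.get_obs();w=arm.get_image("wrist");pickle.dump((o,w),open("w2.pkl","wb"));cv2.imwrite("pics/w2.png",cv2.convertScaleAbs(w["img"],alpha=1.5,beta=10))
E
```

```text
t 6.45 q [-0.056  0.135 -0.32   1.948  0.048  1.059 -0.17 ] pos [482.7 131.6 132.5] f [-0.1 -0.9 -0.2] tq [-0.05 -0.07 -0.02] w 48.3
X [0.975 0.224 0.007] Y [ 0.007  0.003 -1.   ] Z [-0.224  0.975  0.001]
world shift [ -4.4  -1.4 117.5] tool shift mm [  -3.7 -117.5   -0.2] norm 117.5
rows 3 per row m [-0.001 -0.039 -0.   ]
tilt deg 0.41 azim 22.5 Xaz 12.9
```

View pics/w2.png

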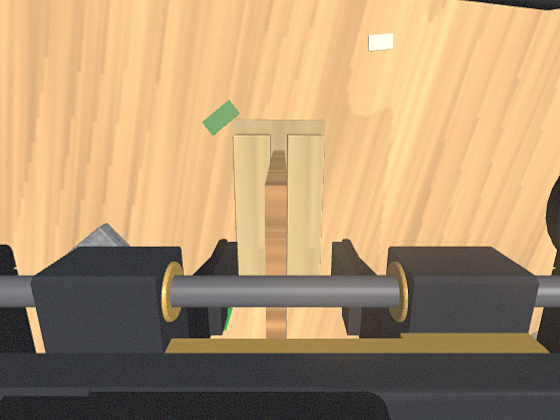

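Request:
move_arm(series=[-0.003, 0.009, -0.001, 0, 45, -0.003, 0.009, -0.001, 0, 45, 0, 0, 0, 0, 45])

```text
t: 6.75
eef_pos: [477.0, 127.9, 112.9]
tool_rot: [-0.702, -0.082, 0.077, 0.703]
ft_force: [-0.7, 0.6, 0.0]
grip_width: 39.7
```

```bash
python3 mv.py 478.3 130.2 119
```

```text
t 6.75 q [-0.054  0.144 -0.319  1.983  0.053  1.015 -0.172] pos [477.  127.9 112.9] f [-0.7  0.6  0. ] tq [ 0.   -0.04 -0.1 ] w 39.7
X [0.975 0.224 0.007] Y [ 0.007  0.003 -1.   ] Z [-0.224  0.975  0.001]
world shift [1.3 2.3 6.1] tool shift mm [ 1.8 -6.   1.9] norm 6.6
rows 1 per row m [ 0.002 -0.006  0.002]
tilt deg 0.43 azim 21.6 Xaz 12.9
```

Request:
move_arm(series=[0.002, -0.006, 0.002, 0, 45, 0, 0, 0, 0, 45])

```text
t: 6.92
eef_pos: [477.4, 130.0, 118.0]
tool_rot: [-0.702, -0.081, 0.078, 0.703]
ft_force: [0.0, 0.8, 1.0]
grip_width: 39.4
```

```bash
python3 mv.py 478.3 130.2 119
```

```text
t 6.92 q [-0.056  0.142 -0.32   1.974  0.052  1.029 -0.174] pos [477.4 130.  118. ] f [0.  0.8 1. ] tq [-0.   -0.14 -0.06] w 39.4
X [0.975 0.223 0.005] Y [ 0.004  0.002 -1.   ] Z [-0.224  0.975  0.001]
world shift [0.9 0.2 1. ] tool shift mm [ 1. -1.  0.] norm 1.4
rows 1 per row m [ 0.001 -0.001  0.   ]
tilt deg 0.27 azim 26.2 Xaz 12.9
```

Request:
move_arm(series=[0.001, -0.001, 0, 0, 0, 0, 0, 0, 0, 0, 0, 0, 0, 0, 0, 0, 0, 0, 0, 0, 0, 0, 0, 0, 0, 0, 0, 0, 0, 0, 0, 0, 0, 0, 0, 0, 0, 0, 0, 0], force=25)

```text
t: 7.58
eef_pos: [479.1, 130.7, 119.9]
tool_rot: [-0.702, -0.082, 0.078, 0.703]
ft_force: [-0.9, 0.5, -0.5]
grip_width: 9.1
```

```bash
python3 mv.py 478.3 130.2 250
```

```text
t 7.58 q [-0.056  0.143 -0.32   1.968  0.052  1.032 -0.174] pos [479.1 130.7 119.9] f [-0.9  0.5 -0.5] tq [ 0.   -0.02  0.  ] w 9.1
X [0.975 0.224 0.006] Y [ 0.005  0.003 -1.   ] Z [-0.224  0.975  0.001]
world shift [ -0.8  -0.5 130.1] tool shift mm [  -0.2 -130.1   -0.1] norm 130.1
rows 4 per row m [-0.    -0.033 -0.   ]
tilt deg 0.34 azim 24.9 Xaz 12.9
```

Request:
move_arm(series=[0, -0.015, 0, 0, 0, 0, -0.03, 0, 0, 0, 0, -0.035, 0, 0, 0, 0, -0.035, 0, 0, 0, 0, -0.035, 0, 0, 0, 0, -0.035, 0, 0, 0], force=35)

```text
t: 8.08
eef_pos: [473.3, 128.4, 302.2]
tool_rot: [0.703, 0.076, -0.084, -0.703]
ft_force: [1.5, 0.3, -1.5]
grip_width: 8.7
```

```bash
python3 mv.py 480 -111 600
```

```text
t 8.08 q [-0.042  0.005 -0.311  1.723 -0.001  1.425 -0.127] pos [473.3 128.4 302.2] f [ 1.5  0.3 -1.5] tq [-0.01 -0.22 -0.04] w 8.7
X [ 0.974  0.224 -0.012] Y [-0.012 -0.001 -1.   ] Z [-0.224  0.975  0.001]
world shift [   6.7 -239.4  297.8] tool shift mm [ -50.7 -297.5 -234.4] norm 382.1
rows 10 per row m [-0.005 -0.03  -0.023]
tilt deg 0.68 azim -173.0 Xaz 13.0
```

Request:
move_arm(series=[-0.004, -0.03, -0.024, 0.0455, 0, -0.004, -0.03, -0.024, 0.0455, 0, -0.003, -0.03, -0.024, 0.0455, 0, 0, -0.03, -0.024, 0.0455, 0, 0, -0.03, -0.024, 0.0455, 0, 0, -0.03, -0.024, 0.0455, 0, 0.002, -0.03, -0.024, 0.0455, 0, 0.003, -0.03, -0.024, 0.0455, 0, 0.004, -0.03, -0.024, 0.0455, 0, 0.004, -0.03, -0.024, 0.0455, 0])

```text
t: 8.92
eef_pos: [478.5, -117.0, 617.4]
tool_rot: [0.703, -0.087, 0.08, -0.702]
ft_force: [1.5, -0.4, -0.8]
grip_width: 9.2
```

```bash
python3 mv.py 500 -116 620
```

```text
t 8.92 q [ 0.185  0.109 -0.044  0.967  0.008  2.077 -0.092] pos [ 478.5 -117.   617.4] f [ 1.5 -0.4 -0.8] tq [-0.05 -0.18  0.01] w 9.2
X [ 0.972 -0.235 -0.011] Y [-0.011 -0.    -1.   ] Z [ 0.235  0.972 -0.003]
world shift [21.5  1.   2.6] tool shift mm [20.6 -2.9  6. ] norm 21.6
rows 1 per row m [ 0.021 -0.003  0.006]
tilt deg 0.65 azim -178.2 Xaz -13.6
```

Request:
move_arm(series=[0.014, -0.035, 0, 0, 0, 0.014, -0.035, 0, 0, 0, 0.014, -0.035, 0, 0, 0, 0.014, -0.035, 0, 0, 0, 0.014, -0.035, 0, 0, 0, 0.014, -0.035, 0, 0, 0])

```text
t: 9.42
eef_pos: [519.1, -136.9, 667.3]
tool_rot: [0.705, -0.054, 0.124, -0.696]
ft_force: [0.2, 1.1, -1.7]
grip_width: 8.2
```

```bash
python3 mv.py 500 -116 620
```

```text
t 9.42 q [-0.18   0.193  0.505  0.781 -0.114  2.089 -0.002] pos [ 519.1 -136.9  667.3] f [ 0.2  1.1 -1.7] tq [0.05 0.04 0.02] w 8.2
X [ 0.963 -0.249  0.099] Y [ 0.096 -0.024 -0.995] Z [0.25  0.968 0.   ]
world shift [-19.1  20.9 -47.3] tool shift mm [-28.3  44.8  15.4] norm 55.1
rows 2 per row m [-0.014  0.022  0.008]
tilt deg 5.68 azim -14.3 Xaz -14.5
```

Request:
move_arm(series=[0.014, -0.035, 0, 0, 0, 0.014, -0.035, 0, 0, 0, 0.014, -0.035, 0, 0, 0, 0.014, -0.035, 0, 0, 0, 0.014, -0.035, 0, 0, 0, 0.014, -0.035, 0, 0, 0])

```text
t: 9.92
eef_pos: [537.1, -139.7, 745.4]
tool_rot: [0.708, 0.01, 0.186, -0.682]
ft_force: [0.0, -0.3, -1.8]
grip_width: 9.0
```

```bash
python3 mv.py 500 -116 620
```

```text
t 9.92 q [-0.126  0.226  0.494  0.566 -0.15   2.089 -0.002] pos [ 537.1 -139.7  745.4] f [ 0.  -0.3 -1.8] tq [ 0.12  0.35 -0.  ] w 9.0
X [ 0.931 -0.239  0.277] Y [ 0.267 -0.07  -0.961] Z [ 0.249  0.969 -0.001]
world shift [ -37.1   23.7 -125.4] tool shift mm [-74.9 108.9  13.9] norm 132.9
rows 4 per row m [-0.019  0.027  0.004]
tilt deg 16.05 azim -14.7 Xaz -14.4
```

Request:
move_arm(series=[0.016, -0.035, 0, 0, 0, 0.016, -0.035, 0, 0, 0, 0.016, -0.035, 0, 0, 0, 0.016, -0.035, 0, 0, 0, 0.016, -0.035, 0, 0, 0, 0.016, -0.035, 0, 0, 0])

```text
t: 10.42
eef_pos: [521.6, -134.8, 826.8]
tool_rot: [0.704, 0.074, 0.246, -0.662]
ft_force: [0.7, 0.4, -2.0]
grip_width: 9.1
```

```bash
python3 mv.py 500 -116 620
```

```text
t 10.42 q [-0.136  0.218  0.563  0.396 -0.202  2.089 -0.004] pos [ 521.6 -134.8  826.8] f [ 0.7  0.4 -2. ] tq [ 0.15  0.6  -0.02] w 9.1
X [ 0.868 -0.222  0.445] Y [ 0.43  -0.112 -0.896] Z [ 0.248  0.969 -0.002]
world shift [ -21.6   18.8 -206.8] tool shift mm [-114.9  173.8   13.3] norm 208.8
rows 6 per row m [-0.019  0.029  0.002]
tilt deg 26.41 azim -14.6 Xaz -14.3
```

Request:
move_arm(series=[0.016, -0.035, 0, 0, 0, 0.016, -0.035, 0, 0, 0])

```text
t: 10.58
eef_pos: [507.6, -131.0, 854.5]
tool_rot: [0.701, 0.095, 0.266, -0.654]
ft_force: [-0.3, 0.7, -2.7]
grip_width: 8.8
```

```bash
python3 mv.py 590 -124 330;  python3 - <<'E'
from h import *
from bench import arm
o=arm.get_obs();d={}
for n in("top","side"):
    w=arm.get_image(n);d[n]=w;cv2.imwrite(f"pics/{n}3.png",cv2.convertScaleAbs(w["img"],alpha=1.5,beta=10))
pickle.dump((o,d),open("s3.pkl","wb"))
E
```

```text
t 10.58 q [-0.161  0.203  0.608  0.352 -0.22   2.089 -0.005] pos [ 507.6 -131.   854.5] f [-0.3  0.7 -2.7] tq [ 0.17  0.74 -0.01] w 8.8
X [ 0.84  -0.214  0.498] Y [ 0.482 -0.126 -0.867] Z [ 0.248  0.969 -0.002]
world shift [  82.4    7.  -524.5] tool shift mm [-193.4  493.6   28.4] norm 530.9
rows 14 per row m [-0.014  0.035  0.002]
tilt deg 29.86 azim -14.6 Xaz -14.3
```

View pics/side3.png

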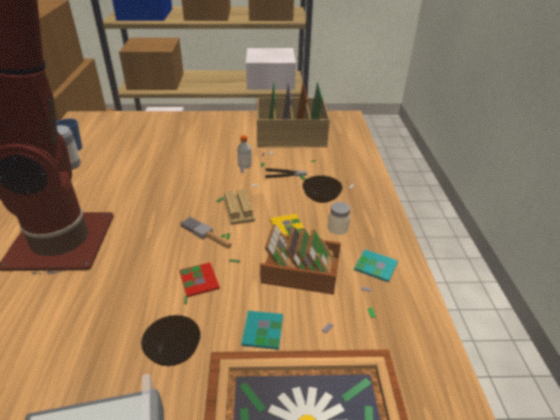

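Run:
```python
from fit import *
o3,d3=pickle.load(open("s3.pkl","rb"))
rk,st=np.load("p.npy")
M=cv2.Rodrigues(rk*0)[0]
# peg back-projected at z=62 -> rack x
for z in(62,67,72):
    q=back(t,(190+467/4-.5,130+242/4-.5),z);v=q-[rk[0],rk[1],0];c,s_=np.cos(rk[2]),np.sin(rk[2])
    print(z,q,"rack",c*v[0]+s_*v[1],-s_*v[0]+c*v[1])
for sx in (-10-24.2+24.2,):
    pass
its=[(rk,RACK,(0,0,255))]
sx=-20.
for i in(-1,1,2,3): its.append((rk,slotpanel(sx+24.2*i,-4.5,4.5),(255,0,255)))
draw(t,its,(285,140,375,230),8,"pics/o3.png")
draw(s,its,(250,210,350,300),6,"pics/o4.png")
```

```text
62 [625.32293589 -62.08765593  62.        ] rack -39.19776526326807 56.299528165510715
67 [623.99247999 -61.78178334  67.        ] rack -40.56292026507653 56.29475853052344
72 [622.6620241  -61.47591075  72.        ] rack -41.92807526688499 56.28998889553615
```

View pics/o3.png

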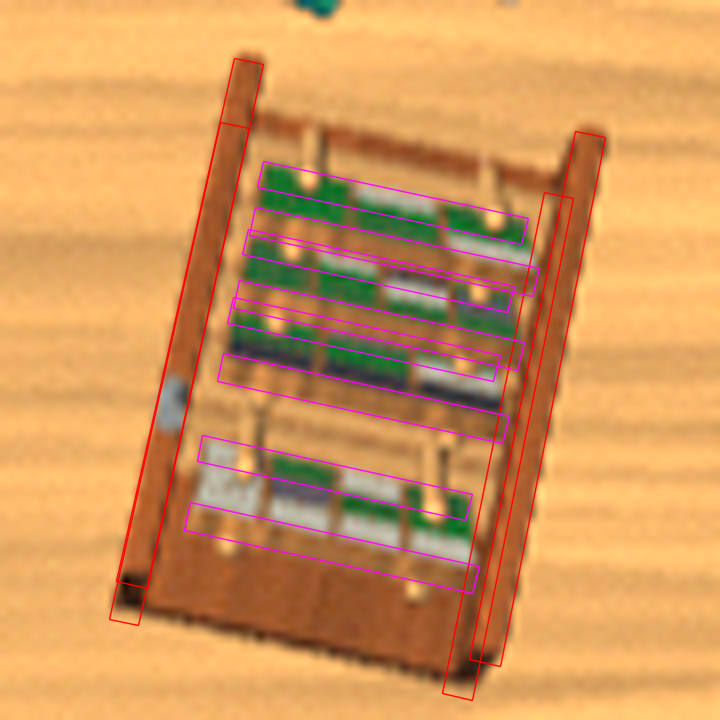

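View pics/o4.png

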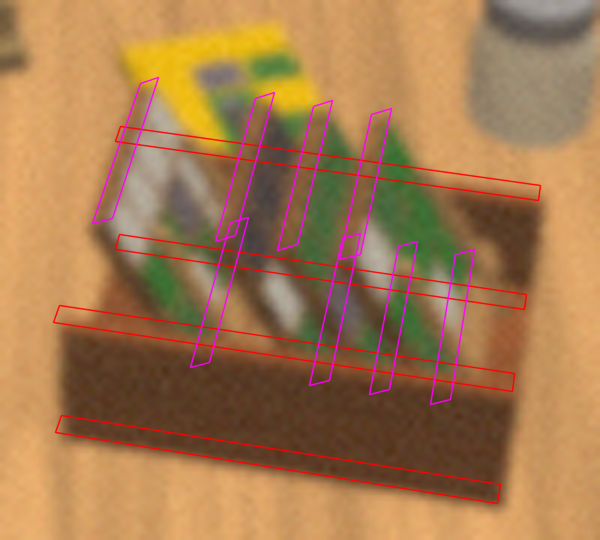

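```bash
python3 mv.py 490 -89 320|tail -3
```

```text
world shift [ -15.3   42.1 -537.1] tool shift mm [-291.7  451.6   38. ] norm 538.9
rows 14 per row m [-0.021  0.032  0.003]
tilt deg 30.16 azim -14.6 Xaz -14.3
```

Request:
move_arm(series=[-0.021, 0.032, 0.003, 0, 0, -0.021, 0.032, 0.003, 0, 0, -0.021, 0.032, 0.003, 0, 0, -0.021, 0.032, 0.003, 0, 0, -0.021, 0.032, 0.003, 0, 0, -0.021, 0.032, 0.003, 0, 0, -0.021, 0.032, 0.003, 0, 0, -0.021, 0.032, 0.003, 0, 0, -0.021, 0.032, 0.003, 0, 0, -0.021, 0.032, 0.003, 0, 0])

```text
t: 11.52
eef_pos: [492.7, -99.6, 525.8]
tool_rot: [0.7, 0.092, 0.274, -0.653]
ft_force: [0.7, 1.3, -0.1]
grip_width: 8.7
```

```bash
python3 mv.py 490 -89 320
```

```text
t 11.52 q [-0.304 -0.38   0.209  1.676  0.257  1.34  -0.352] pos [492.7 -99.6 525.8] f [ 0.7  1.3 -0.1] tq [0.23 0.72 0.04] w 8.7
X [ 0.833 -0.228  0.503] Y [ 0.486 -0.129 -0.864] Z [0.262 0.965 0.003]
world shift [  -2.7   10.6 -205.8] tool shift mm [-108.3  175.1    8.8] norm 206.1
rows 6 per row m [-0.018  0.029  0.002]
tilt deg 30.22 azim -14.9 Xaz -15.3
```

```bash
python3 mv.py 550 -105 350|tail -3
```

```text
world shift [  57.3   -5.4 -175.8] tool shift mm [-39.5 180.4   9.2] norm 184.9
rows 5 per row m [-0.008  0.036  0.002]
tilt deg 30.22 azim -14.9 Xaz -15.3
```

Request:
move_arm(series=[-0.008, 0.036, 0.002, 0, 0, -0.008, 0.036, 0.002, 0, 0, -0.008, 0.036, 0.002, 0, 0, -0.008, 0.036, 0.002, 0, 0, -0.008, 0.036, 0.002, 0, 0])

```text
t: 11.93
eef_pos: [544.4, -109.3, 338.0]
tool_rot: [0.7, 0.088, 0.276, -0.652]
ft_force: [1.7, -0.2, -1.8]
grip_width: 9.0
```

```bash
cat > tg.py <<'E'
from st import *
import sys
rk,_=np.load("p.npy"); sx=float(open("sx").read())
def slotT():
    ez=np.array([0,0,1.]);ex=np.array([np.cos(rk[2]),np.sin(rk[2]),0]);ey=np.cross(ez,ex)
    X=np.cos(np.pi/6)*ex+.5*ez;Zs=-.5*ex+np.cos(np.pi/6)*ez
    O=np.array([rk[0],rk[1],34])+sx*ex
    return O,np.c_[X,ey,Zs]
O,S=slotT()
pg=m@np.array([0,108.,0])+o["eef_pos"]  # panel bottom
print("panel bottom in slot",(S.T@(pg-O)).round(1))
E=S.T@m  # tool in slot: expect X=(1,0,0),Y=(0,0,-1),Z=(0,1,0)
print("panel normal in slot",E[:,0].round(3),"panel down",E[:,1].round(3))
print("err lean deg (about y)",np.degrees(E[2,0]).round(2)," yaw deg",np.degrees(E[1,0]).round(2)," roll",np.degrees(E[1,1]).round(2))
if len(sys.argv)>3:
    g=np.array([float(a) for a in sys.argv[1:4]]);tgt=O+S@g
    s=m.T@(tgt-pg);print("tool shift to put panel bottom at",g,":",s.round(1))
E
echo -20 > sx; python3 tg.py 2 0 120
```

```text
t 11.93 q [-0.295 -0.286  0.275  1.986  0.268  0.938 -0.392] pos [ 544.4 -109.3  338. ] f [ 1.7 -0.2 -1.8] tq [ 0.2   0.57 -0.03] w 9.0
X [ 0.833 -0.237  0.501] Y [ 0.483 -0.133 -0.866] Z [0.272 0.962 0.003]
panel bottom in slot [ 76.5 -10.2 198.9]
panel normal in slot [ 0.999 -0.041  0.001] panel down [ 0.   -0.02 -1.  ]
err lean deg (about y) 0.07  yaw deg -2.35  roll -1.14
tool shift to put panel bottom at [  2.   0. 120.] : [-74.9  78.6   8.7]
```

Request:
move_arm(series=[-0.022, 0.022, 0.003, -0.014, 0, -0.022, 0.022, 0.003, -0.014, 0, -0.02, 0.022, 0.003, -0.014, 0, 0, 0, 0, 0, 0])

```text
t: 12.27
eef_pos: [517.3, -95.0, 230.0]
tool_rot: [0.709, 0.095, 0.253, -0.651]
ft_force: [-1.3, 0.3, -3.6]
grip_width: 8.7
```

```bash
python3 tg.py 2 0 120
cat > snap.py <<'E'
from h import *
from bench import arm
import sys
n=sys.argv[1];d={}
for c in sys.argv[2:]:
    o=arm.get_obs();w=arm.get_image(c);d[c]=(o,w);cv2.imwrite(f"pics/{c}_{n}.png",cv2.convertScaleAbs(w["img"],alpha=1.5,beta=10))
pickle.dump(d,open(n+".pkl","wb"))
E
python3 snap.py a wrist top side
```

```text
t 12.27 q [-0.288 -0.27   0.253  2.192  0.318  0.75  -0.441] pos [517.3 -95.  230. ] f [-1.3  0.3 -3.6] tq [ 0.21  0.87 -0.08] w 8.7
X [ 0.854 -0.194  0.483] Y [ 0.464 -0.134 -0.875] Z [ 0.235  0.972 -0.025]
panel bottom in slot [ -5.4  -3.1 120.3]
panel normal in slot [ 1.     0.005 -0.02 ] panel down [-0.02  -0.025 -0.999]
err lean deg (about y) -1.13  yaw deg 0.29  roll -1.45
tool shift to put panel bottom at [  2.   0. 120.] : [7.4 0.  3.1]
```

View pics/wrist_a.png

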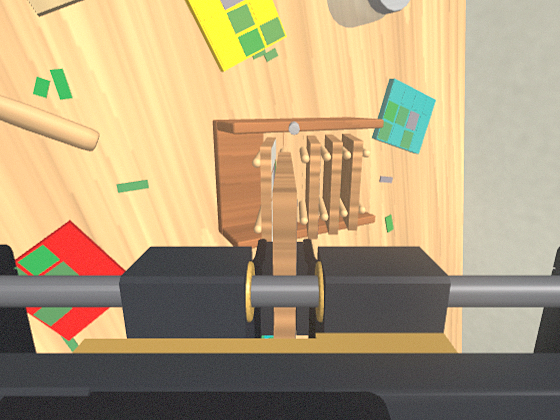

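View pics/side_a.png

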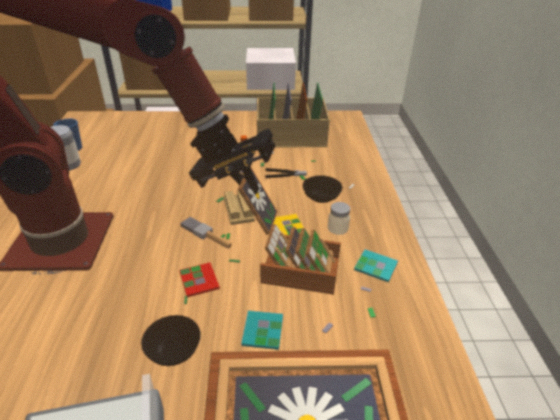

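Run:
```python
from h import *
o,w=pickle.load(open("a.pkl","rb"))["wrist"]
crop(w["img"],205,105,395,250,4,"pics/wac.png")
```

```text
(no output)
```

View pics/wac.png

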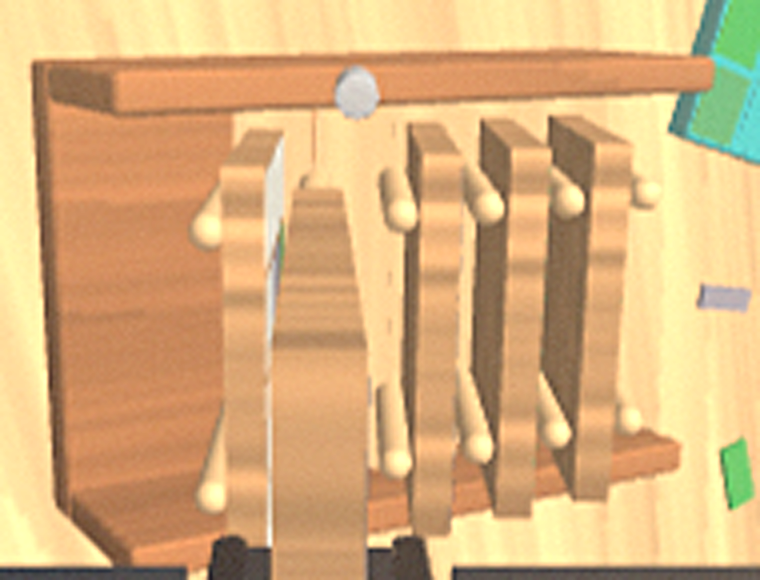

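```bash
cat > fw.py <<'E'
from h import *
from scipy.optimize import least_squares
def slot(p):
    ex=np.array([np.cos(p[2]),np.sin(p[2]),0]);ey=np.array([-ex[1],ex[0],0]);ez=np.array([0,0,1.])
    X=np.cos(np.pi/6)*ex+.5*ez;Zs=-.5*ex+np.cos(np.pi/6)*ez
    return np.array([p[0],p[1],34.]),np.c_[X,ey,Zs],ex
def npt(p,k,dx,y,z):
    O,S,ex=slot(p);return O+24.2*k*ex+S@np.array([dx,y,z])
E
python3 - <<'E'
from fw import *
o,w=pickle.load(open("a.pkl","rb"))["wrist"]
c=lambda u,v:np.array((205+u/4-.4,105+v/4-.4))
obs=[((-1,-4.5,45,80),c(222,165)),((-1,4.5,45,80),c(266,167)),((1,-4.5,45,80),c(415,152)),((1,4.5,45,80),c(460,153)),((1,-4.5,-45,80),c(412,533)),((1,4.5,-45,80),c(450,530)),
((2,-4.5,45,80),c(509,148)),((2,4.5,45,80),c(548,147)),((2,-4.5,-45,80),c(494,516)),((2,4.5,-45,80),c(531,515)),((3,-4.5,45,80),c(592,142)),((3,4.5,45,80),c(630,142)),((3,-4.5,-45,80),c(574,497)),((3,4.5,-45,80),c(608,499))]
f=lambda p:np.concatenate([wproj(o,w,npt(p,*a))[0]-b for a,b in obs])
r=least_squares(f,[631,-121,-.229],loss="soft_l1");print(r.x,np.degrees(r.x[2]));print(r.fun.reshape(-1,2).round(1))
np.save("slot.npy",r.x)
m=R.from_quat(o["tool_rot"]).as_matrix()
for q in((-4.5,108,45),(4.5,108,45),(-4.5,-22,45),(4.5,-22,45)): print((( wproj(o,w,o["eef_pos"]+m@np.array(q))[0]-[205,105]+.4)*4).round(0))
E
```

```text
[ 6.28849164e+02 -1.24062727e+02 -2.20274260e-01] -12.620785456761581
[[-1.4  0.3]
 [-1.2 -0.2]
 [ 1.1 -0. ]
 [ 0.2 -0.3]
 [-0.1  0.6]
 [-0.1  1.4]
 [ 0.1 -0.6]
 [ 0.4 -0.4]
 [ 0.2  0.2]
 [ 0.2  0.5]
 [ 0.4 -0.6]
 [ 0.6 -0.6]
 [-0.3  0.6]
 [ 0.1  0.2]]
[297. 180.]
[347. 180.]
[276. 337.]
[376. 337.]
```

```bash
cat > tg.py <<'E'
from st import *
from fw import slot
import sys
O,S,ex=slot(np.load("slot.npy"))
off=np.array([-0.4,108.,-1.0])
pg=m@off+o["eef_pos"]
print("panel bottom in slot",(S.T@(pg-O)).round(1))
E=S.T@m
print("lean err deg",np.degrees(E[2,0]).round(2)," yaw deg",np.degrees(E[1,0]).round(2)," roll",np.degrees(E[1,1]).round(2), "F slot",(S.T@o["ft_force"]).round(1))
if len(sys.argv)>3:
    g=np.array([float(a) for a in sys.argv[1:4]]);tgt=O+S@g
    s=m.T@(tgt-pg);print("tool shift to put panel bottom at",g,":",s.round(1))
E
python3 tg.py 2 0 95
```

```text
t 12.42 q [-0.288 -0.273  0.254  2.178  0.317  0.753 -0.44 ] pos [522.8 -95.8 239.4] f [ 0.3 -0.7 -0.6] tq [0.2  0.62 0.  ] w 8.7
X [ 0.847 -0.196  0.494] Y [ 0.476 -0.134 -0.869] Z [ 0.237  0.971 -0.021]
panel bottom in slot [  6.5   0.5 124.8]
lean err deg -0.42  yaw deg -0.35  roll -1.55 F slot [ 0.1 -0.6 -0.8]
tool shift to put panel bottom at [ 2.  0. 95.] : [-4.3 29.8  0.3]
```

```bash
python3 snap.py b wrist
python3 - <<'E'
from h import *
o,w=pickle.load(open("b.pkl","rb"))["wrist"];print(o["t"],o["eef_pos"])
crop(w["img"],205,105,395,250,4,"pics/wbc.png")
E
python3 tg.py 2 0 95
```

```text
12.4167 [522.76981511 -95.81521201 239.37793474]
t 12.47 q [-0.288 -0.274  0.254  2.177  0.317  0.753 -0.44 ] pos [523.5 -95.8 240.6] f [ 0.3  0.8 -0.6] tq [0.24 0.68 0.04] w 8.7
X [ 0.846 -0.196  0.495] Y [ 0.477 -0.134 -0.868] Z [ 0.237  0.971 -0.02 ]
panel bottom in slot [  8.    0.7 125.5]
lean err deg -0.3  yaw deg -0.37  roll -1.52 F slot [-0.2  0.9 -0.6]
tool shift to put panel bottom at [ 2.  0. 95.] : [-5.8 30.5  0.1]
```

View pics/wbc.png

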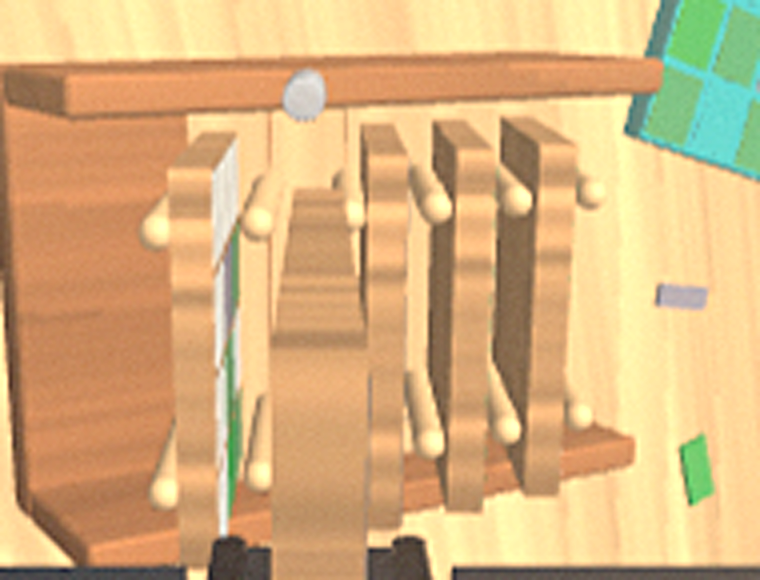

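```bash
python3 - <<'E'
from fw import *
o,w=pickle.load(open("b.pkl","rb"))["wrist"]
c=lambda u,v:np.array((205+u/4-.4,105+v/4-.4))
obs=[((-1,-4.5,45,80),c(170,168)),((-1,4.5,45,80),c(213,170)),((-1,4.5,-45,80),c(219,565)),((1,-4.5,45,80),c(365,153)),((1,4.5,45,80),c(406,153)),((1,4.5,-45,80),c(401,527)),
((2,-4.5,45,80),c(454,150)),((2,4.5,45,80),c(493,150)),((2,-4.5,-45,80),c(444,510)),((2,4.5,-45,80),c(482,510)),((3,-4.5,45,80),c(537,145)),((3,4.5,45,80),c(576,147)),((3,-4.5,-45,80),c(525,493)),((3,4.5,-45,80),c(558,495))]
f=lambda p:np.concatenate([wproj(o,w,npt(p,*a))[0]-b for a,b in obs])
r=least_squares(f,[631,-121,-.229],loss="soft_l1");print(r.x,np.degrees(r.x[2]));print((4*r.fun).reshape(-1,2).round(0))
np.save("slot.npy",r.x)
O,S,ex=slot(r.x)
C=lambda X:((wproj(o,w,X)[0]-[205,105]+.4)*4).round(0)
for x,y,z in((-8.5,30,70),(-8.5,-30,70),(12.5,30,70),(12.5,-30,70),(-8.5,30,80),(12.5,30,60)): print("dowel",x,y,z,C(O+S@np.array([x,y,z])))
m=R.from_quat(o["tool_rot"]).as_matrix()
for q in((-4.5,108,45),(4.5,108,45),(-4.5,-22,45),(4.5,-22,45)): print(C(o["eef_pos"]+m@np.array(q)))
E
python3 tg.py 2 0 95
```

```text
[ 6.28892091e+02 -1.24410267e+02 -2.24096022e-01] -12.839756266937268
[[-5. -0.]
 [-4. -2.]
 [-0.  7.]
 [ 1.  1.]
 [ 1.  1.]
 [-0.  4.]
 [ 2. -2.]
 [ 2. -2.]
 [ 2.  3.]
 [ 0.  3.]
 [ 2. -3.]
 [ 1. -5.]
 [-2.  2.]
 [ 0.  0.]]
dowel -8.5 30 70 [254. 223.]
dowel -8.5 -30 70 [258. 475.]
dowel 12.5 30 70 [348. 223.]
dowel 12.5 -30 70 [347. 475.]
dowel -8.5 30 80 [252. 230.]
dowel 12.5 30 60 [348. 216.]
[297. 180.]
[347. 180.]
[276. 337.]
[376. 337.]
t 12.47 q [-0.288 -0.274  0.254  2.177  0.317  0.753 -0.44 ] pos [523.5 -95.8 240.6] f [ 0.3  0.8 -0.6] tq [0.24 0.68 0.04] w 8.7
X [ 0.846 -0.196  0.495] Y [ 0.477 -0.134 -0.868] Z [ 0.237  0.971 -0.02 ]
panel bottom in slot [  7.9   0.8 125.5]
lean err deg -0.3  yaw deg -0.18  roll -1.41 F slot [-0.2  0.9 -0.6]
tool shift to put panel bottom at [ 2.  0. 95.] : [-5.7 30.6 -0.1]
```

Run:
```python
from h import *
o,w=pickle.load(open("b.pkl","rb"))["wrist"]
crop(w["img"],262,140,312,200,10,"pics/wbd.png")
```

```text
(no output)
```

View pics/wbd.png

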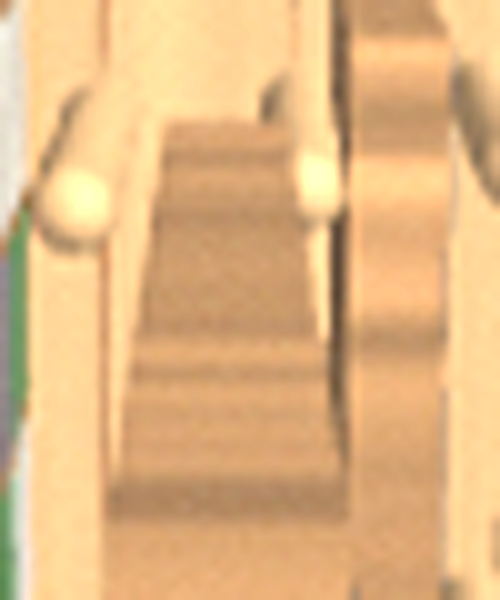

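```bash
sed -i 's/-0.4,108.,-1.0/-0.9,108.,-1.0/' tg.py; python3 tg.py 2.4 0 95 | tail -1
```

```text
tool shift to put panel bottom at [ 2.4  0.  95. ] : [-4.8 30.6 -0.1]
```

Request:
move_arm(series=[-0.002, 0.01, 0, 0, 0, -0.002, 0.01, 0, 0, 0, -0.001, 0.01, 0, 0, 0, 0, 0, 0, 0, 0, 0, 0, 0, 0, 0])

```text
t: 12.88
eef_pos: [541.3, -100.0, 221.0]
tool_rot: [0.705, 0.104, 0.265, -0.65]
ft_force: [-0.1, 0.6, -0.6]
grip_width: 8.6
```

```bash
python3 tg.py 2.4 0 95;python3 snap.py c wrist;python3 tg.py 2.4 0 95
python3 - <<'E'
from h import *
o,w=pickle.load(open("c.pkl","rb"))["wrist"]
crop(w["img"],205,105,395,250,4,"pics/wcc.png")
E
```

```text
t 12.88 q [-0.287 -0.22   0.274  2.185  0.316  0.672 -0.439] pos [ 541.3 -100.   221. ] f [-0.1  0.6 -0.6] tq [0.14 0.73 0.  ] w 8.6
X [ 0.838 -0.198  0.509] Y [ 0.492 -0.133 -0.861] Z [ 0.239  0.971 -0.014]
panel bottom in slot [15.1  1.1 99.4]
lean err deg 0.61  yaw deg -0.42  roll -1.2 F slot [-0.5  0.5 -0.5]
tool shift to put panel bottom at [ 2.4  0.  95. ] : [-12.7   4.3  -1.1]
t 12.93 q [-0.287 -0.221  0.274  2.185  0.316  0.672 -0.439] pos [541.3 -99.9 221.1] f [-0.4 -0.  -2. ] tq [0.17 0.75 0.02] w 8.6
X [ 0.838 -0.198  0.509] Y [ 0.492 -0.133 -0.861] Z [ 0.239  0.971 -0.014]
panel bottom in slot [15.1  1.1 99.5]
lean err deg 0.61  yaw deg -0.41  roll -1.2 F slot [-1.3 -0.1 -1.5]
tool shift to put panel bottom at [ 2.4  0.  95. ] : [-12.7   4.4  -1.1]
```

View pics/wcc.png

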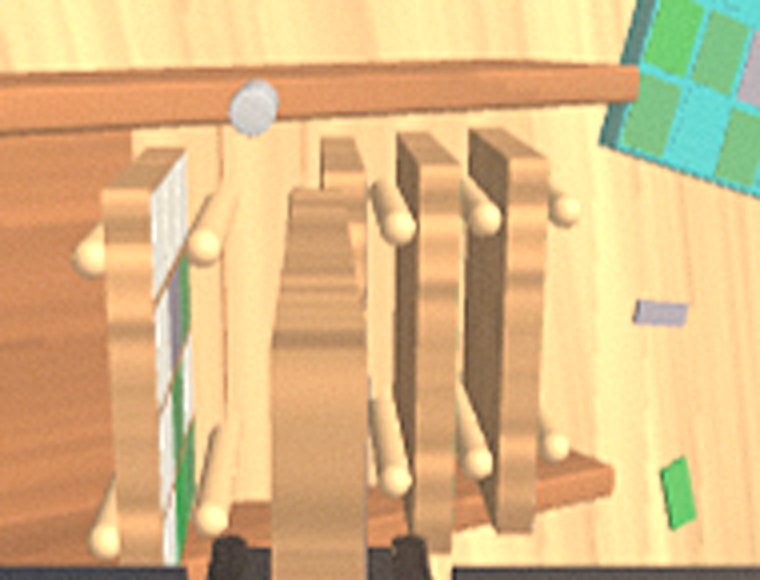

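Request:
move_arm(series=[-0.005, 0, -0.001, 0, 0, -0.005, 0, 0, 0, 0, 0, 0, 0, 0, 0])

```text
t: 13.18
eef_pos: [532.8, -98.9, 217.7]
tool_rot: [0.704, 0.105, 0.266, -0.65]
ft_force: [0.5, 0.1, -2.3]
grip_width: 9.0
```

```bash
python3 tg.py 2.4 0 95
```

```text
t 13.18 q [-0.283 -0.239  0.266  2.207  0.327  0.667 -0.452] pos [532.8 -98.9 217.7] f [ 0.5  0.1 -2.3] tq [0.25 0.78 0.02] w 9.0
X [ 0.836 -0.199  0.511] Y [ 0.494 -0.133 -0.859] Z [ 0.239  0.971 -0.013]
panel bottom in slot [  6.3   0.3 100.8]
lean err deg 0.76  yaw deg -0.45  roll -1.17 F slot [-0.8  0.3 -2.2]
tool shift to put panel bottom at [ 2.4  0.  95. ] : [-4.   5.8 -0.3]
```

Request:
move_arm(series=[-0.003, 0.004, 0, 0, 0, -0.002, 0.003, 0, 0, 0, 0, 0, 0, 0, 0])

```text
t: 13.43
eef_pos: [531.8, -98.7, 209.2]
tool_rot: [0.704, 0.105, 0.267, -0.65]
ft_force: [-0.0, -0.3, -1.6]
grip_width: 8.6
```

```bash
python3 tg.py 2.2 0 85
```

```text
t 13.43 q [-0.281 -0.233  0.266  2.222  0.331  0.645 -0.458] pos [531.8 -98.7 209.2] f [-0.  -0.3 -1.6] tq [ 0.2   0.77 -0.04] w 8.6
X [ 0.835 -0.199  0.513] Y [ 0.495 -0.133 -0.858] Z [ 0.239  0.971 -0.013]
panel bottom in slot [ 1.3  0.4 94. ]
lean err deg 0.85  yaw deg -0.47  roll -1.12 F slot [-0.8 -0.3 -1.4]
tool shift to put panel bottom at [ 2.2  0.  85. ] : [ 0.7  9.  -0.2]
```

```bash
python3 snap.py d wrist; python3 tg.py 2.2 0 85|tail -3
python3 - <<'E'
from h import *
o,w=pickle.load(open("d.pkl","rb"))["wrist"]
crop(w["img"],205,105,395,250,4,"pics/wdc.png")
from fw import *
C=lambda X:((wproj(o,w,X)[0]-[205,105]+.4)*4).round(0)
O,S,ex=slot(np.load("slot.npy"))
for x,y,z in((-8.5,30,70),(-8.5,-30,70),(12.5,30,70),(12.5,-30,70)): print("dowel",x,y,z,C(O+S@np.array([x,y,z])))
for k in(-1,1,2):print(k,C(npt(np.load("slot.npy"),k,-4.5,45,80)),C(npt(np.load("slot.npy"),k,4.5,45,80)))
E
```

```text
panel bottom in slot [ 1.4  0.4 94.1]
lean err deg 0.85  yaw deg -0.46  roll -1.12 F slot [-0.7  0.6 -2. ]
tool shift to put panel bottom at [ 2.2  0.  85. ] : [ 0.6  9.1 -0.2]
dowel -8.5 30 70 [266. 248.]
dowel -8.5 -30 70 [271. 525.]
dowel 12.5 30 70 [370. 247.]
dowel 12.5 -30 70 [369. 524.]
-1 [169. 189.] [218. 188.]
1 [389. 171.] [434. 170.]
2 [485. 163.] [528. 162.]
```

View pics/wdc.png

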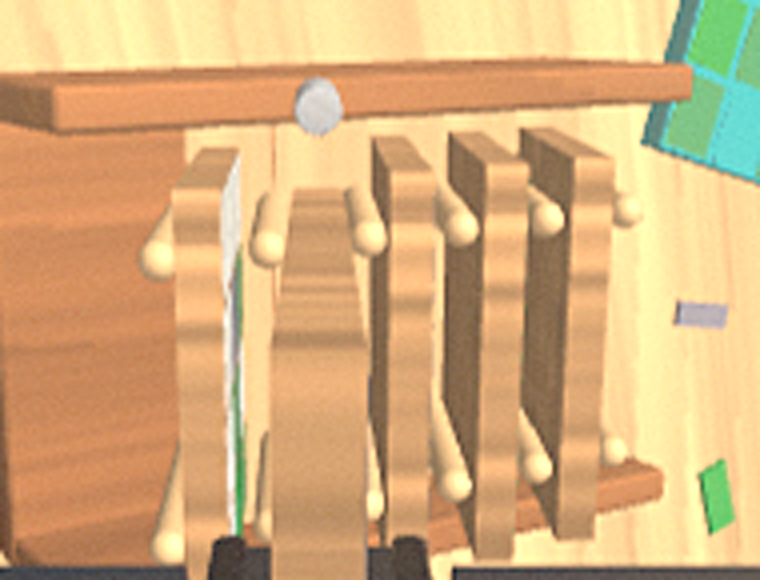

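Request:
move_arm(series=[0, 0.004, 0, 0, 0, 0, 0.004, 0, 0, 0, 0, 0.004, 0, 0, 0, 0, 0, 0, 0, 0])

```text
t: 13.82
eef_pos: [538.6, -100.4, 198.2]
tool_rot: [0.704, 0.106, 0.267, -0.65]
ft_force: [-0.6, 0.0, -0.6]
grip_width: 8.7
```

```bash
python3 tg.py 2 0 70
```

```text
t 13.82 q [-0.281 -0.203  0.276  2.224  0.328  0.611 -0.455] pos [ 538.6 -100.4  198.2] f [-0.6  0.  -0.6] tq [0.19 0.73 0.01] w 8.7
X [ 0.835 -0.199  0.513] Y [ 0.496 -0.133 -0.858] Z [ 0.239  0.971 -0.013]
panel bottom in slot [ 2.   0.2 80.9]
lean err deg 0.87  yaw deg -0.46  roll -1.11 F slot [-0.8 -0.1 -0.3]
tool shift to put panel bottom at [ 2.  0. 70.] : [-0.2 10.9 -0. ]
```

Tracking is clean (x = 2.0, s = 80.9). Going on into the slot.

Request:
move_arm(series=[0, 0.004, 0, 0, 0, 0, 0.005, 0, 0, 0, 0, 0.005, 0, 0, 0, 0, 0.004, 0, 0, 0, 0, 0, 0, 0, 0])

```text
t: 14.23
eef_pos: [548.7, -103.1, 180.7]
tool_rot: [0.704, 0.105, 0.267, -0.65]
ft_force: [-0.2, -0.2, -2.2]
grip_width: 8.9
```

```bash
python3 tg.py 2 0 50
```

```text
t 14.23 q [-0.282 -0.155  0.291  2.226  0.322  0.561 -0.449] pos [ 548.7 -103.1  180.7] f [-0.2 -0.2 -2.2] tq [0.21 0.75 0.05] w 8.9
X [ 0.835 -0.198  0.513] Y [ 0.495 -0.133 -0.859] Z [ 0.239  0.971 -0.013]
panel bottom in slot [ 2.2 -0.2 60.5]
lean err deg 0.84  yaw deg -0.44  roll -1.13 F slot [-1.2 -0.3 -1.9]
tool shift to put panel bottom at [ 2.  0. 50.] : [-0.3 10.5  0.4]
```

Request:
move_arm(series=[0, 0.005, 0, 0, 0, 0, 0.005, 0, 0, 0, 0, 0.005, 0, 0, 0, 0, 0.005, 0, 0, 0, 0, 0, 0, 0, 0])

```text
t: 14.65
eef_pos: [559.7, -106.1, 161.5]
tool_rot: [0.704, 0.105, 0.267, -0.65]
ft_force: [0.3, 0.2, -1.5]
grip_width: 8.6
```

```bash
python3 tg.py 2 0 20
```

```text
t 14.65 q [-0.282 -0.102  0.307  2.226  0.31   0.505 -0.439] pos [ 559.7 -106.1  161.5] f [ 0.3  0.2 -1.5] tq [ 0.1   0.76 -0.  ] w 8.6
X [ 0.836 -0.198  0.512] Y [ 0.495 -0.133 -0.859] Z [ 0.238  0.971 -0.013]
panel bottom in slot [ 2.4 -0.6 38.2]
lean err deg 0.83  yaw deg -0.43  roll -1.14 F slot [-0.6  0.3 -1.4]
tool shift to put panel bottom at [ 2.  0. 20.] : [-0.7 18.2  1. ]
```

Request:
move_arm(series=[0, 0.005, 0, 0, 0, 0, 0.005, 0, 0, 0, 0, 0.005, 0, 0, 0, 0, 0.003, 0, 0, 0, 0, 0, 0, 0, 0])

```text
t: 15.07
eef_pos: [569.7, -108.8, 144.2]
tool_rot: [0.704, 0.105, 0.267, -0.65]
ft_force: [0.2, -0.4, -1.4]
grip_width: 9.0
```

```bash
python3 tg.py 2 0 5; python3 snap.py e side wrist
```

```text
t 15.07 q [-0.28  -0.051  0.319  2.224  0.295  0.455 -0.426] pos [ 569.7 -108.8  144.2] f [ 0.2 -0.4 -1.4] tq [0.16 0.76 0.02] w 9.0
X [ 0.836 -0.198  0.512] Y [ 0.495 -0.133 -0.859] Z [ 0.238  0.971 -0.013]
panel bottom in slot [ 2.7 -1.1 18.1]
lean err deg 0.82  yaw deg -0.42  roll -1.15 F slot [-0.4 -0.3 -1.3]
tool shift to put panel bottom at [2. 0. 5.] : [-0.9 13.   1.3]
```

View pics/wrist_e.png

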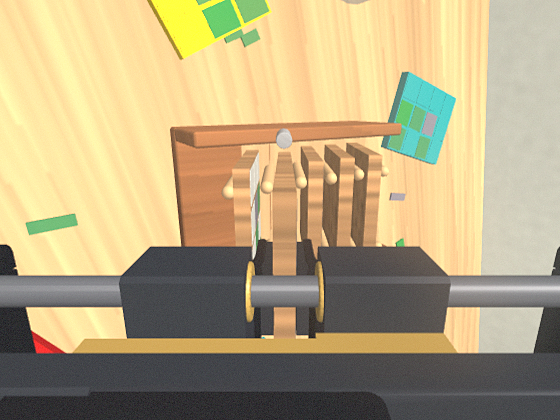

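View pics/side_e.png

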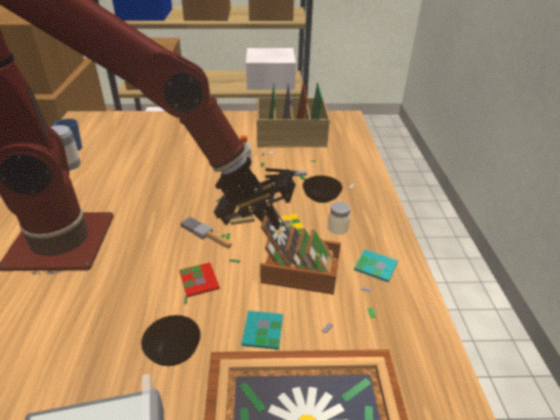

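Run:
```python
from h import *
o,w=pickle.load(open("e.pkl","rb"))["wrist"]
crop(w["img"],220,130,340,260,5,"pics/wec.png")
```

```text
(no output)
```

View pics/wec.png

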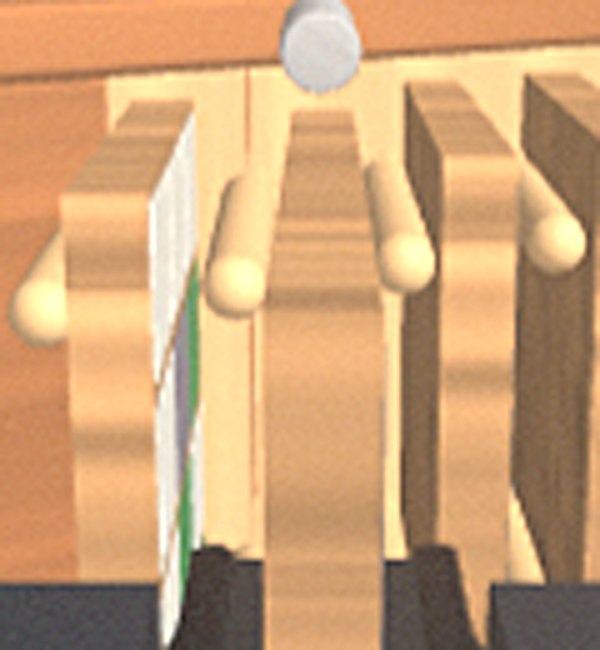

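Request:
move_arm(series=[0, 0.004, 0, 0, 0, 0, 0.004, 0, 0, 0, 0, 0.003, 0, 0, 0, 0, 0, 0, 0, 0])

```text
t: 15.5
eef_pos: [575.7, -110.2, 135.0]
tool_rot: [0.704, 0.106, 0.267, -0.65]
ft_force: [-0.3, -0.7, -1.7]
grip_width: 8.8
```

```bash
python3 tg.py 2 0 0
```

```text
t 15.5 q [-0.279 -0.023  0.325  2.222  0.284  0.427 -0.417] pos [ 575.7 -110.2  135. ] f [-0.3 -0.7 -1.7] tq [ 0.17  0.76 -0.03] w 8.8
X [ 0.835 -0.198  0.514] Y [ 0.496 -0.133 -0.858] Z [ 0.238  0.971 -0.013]
panel bottom in slot [ 3.7 -1.   7. ]
lean err deg 0.9  yaw deg -0.43  roll -1.11 F slot [-1.  -0.7 -1.4]
tool shift to put panel bottom at [2. 0. 0.] : [-1.8  7.   1.1]
```

Request:
move_arm(series=[-0.001, 0.002, 0, 0, 0, -0.001, 0.002, 0, 0, 0, 0, 0, 0, 0, 0])

```text
t: 15.75
eef_pos: [576.2, -110.4, 130.0]
tool_rot: [0.704, 0.106, 0.267, -0.65]
ft_force: [-0.2, 1.0, -1.2]
grip_width: 8.9
```

```bash
python3 tg.py 2 0 0
```

```text
t 15.75 q [-0.278 -0.013  0.327  2.225  0.284  0.414 -0.418] pos [ 576.2 -110.4  130. ] f [-0.2  1.  -1.2] tq [ 0.19  0.73 -0.01] w 8.9
X [ 0.835 -0.198  0.514] Y [ 0.496 -0.133 -0.858] Z [ 0.238  0.971 -0.013]
panel bottom in slot [ 1.6 -1.2  2.4]
lean err deg 0.9  yaw deg -0.43  roll -1.12 F slot [-1.   1.  -0.8]
tool shift to put panel bottom at [2. 0. 0.] : [0.4 2.4 1.2]
```

Now down in 1 mm rows until the floor is felt.

Request:
move_arm(series=[0, 0.001, 0, 0, 0, 0, 0.001, 0, 0, 0, 0, 0, 0, 0, 0])

```text
t: 16.0
eef_pos: [577.3, -110.7, 128.2]
tool_rot: [0.704, 0.106, 0.267, -0.65]
ft_force: [-0.0, -1.0, -1.5]
grip_width: 8.5
```

```bash
python3 tg.py 2 0 0
```

```text
t 16.0 q [-0.278 -0.008  0.328  2.225  0.282  0.408 -0.416] pos [ 577.3 -110.7  128.2] f [-0.  -1.  -1.5] tq [0.21 0.77 0.05] w 8.5
X [ 0.835 -0.198  0.514] Y [ 0.496 -0.133 -0.858] Z [ 0.238  0.971 -0.013]
panel bottom in slot [ 1.7 -1.2  0.3]
lean err deg 0.91  yaw deg -0.43  roll -1.12 F slot [-0.5 -1.  -1.4]
tool shift to put panel bottom at [2. 0. 0.] : [0.3 0.3 1.2]
```

Request:
move_arm(series=[0, 0.001, 0, 0, 0, 0, 0.001, 0, 0, 0, 0, 0.001, 0, 0, 0, 0, 0, 0, 0, 0])

```text
t: 16.33
eef_pos: [577.8, -112.6, 127.9]
tool_rot: [0.704, 0.105, 0.268, -0.65]
ft_force: [-0.3, 0.4, -0.5]
grip_width: 8.6
```

```bash
python3 tg.py 2 0 0
```

```text
t 16.33 q [-0.276 -0.005  0.33   2.223  0.278  0.408 -0.413] pos [ 577.8 -112.6  127.9] f [-0.3  0.4 -0.5] tq [0.19 0.77 0.04] w 8.6
X [ 0.834 -0.201  0.513] Y [ 0.496 -0.134 -0.858] Z [ 0.241  0.97  -0.012]
panel bottom in slot [ 2.3 -3.  -0.4]
lean err deg 0.88  yaw deg -0.6  roll -1.19 F slot [-0.6  0.3 -0.2]
tool shift to put panel bottom at [2. 0. 0.] : [-0.3 -0.5  3. ]
```

Request:
move_arm(series=[0, 0.003, 0.001, 0, 0, 0, 0.003, 0.001, 0, 0, 0, 0.003, 0, 0, 0], force=8)

```text
t: 16.58
eef_pos: [582.9, -112.7, 122.0]
tool_rot: [0.703, 0.104, 0.269, -0.649]
ft_force: [-8.6, 2.6, 7.7]
grip_width: 9.0
```

```bash
python3 tg.py 2 0 0
```

```text
t 16.58 q [-0.275  0.016  0.331  2.219  0.273  0.39  -0.413] pos [ 582.9 -112.7  122. ] f [-8.6  2.6  7.7] tq [ 0.42  1.53 -0.01] w 9.0
X [ 0.833 -0.203  0.515] Y [ 0.497 -0.135 -0.857] Z [ 0.243  0.97  -0.011]
panel bottom in slot [ 3.8 -2.1 -8. ]
lean err deg 0.97  yaw deg -0.72  roll -1.2 F slot [-3.9  0.6 11.1]
tool shift to put panel bottom at [2. 0. 0.] : [-1.7 -8.1  1.9]
```

```bash
python3 snap.py f wrist side; python3 tg.py|tail -3
python3 - <<'E'
from h import *
d=pickle.load(open("f.pkl","rb"))
crop(d["wrist"][1]["img"],220,130,340,260,5,"pics/wfc.png")
crop(d["side"][1]["img"],235,190,355,295,6,"pics/sfc.png")
E
```

```text
X [ 0.834 -0.203  0.514] Y [ 0.496 -0.135 -0.858] Z [ 0.243  0.97  -0.012]
panel bottom in slot [ 3.2 -2.1 -8.4]
lean err deg 0.92  yaw deg -0.71  roll -1.21 F slot [-3.6 -0.2  4.9]
```

View pics/wfc.png

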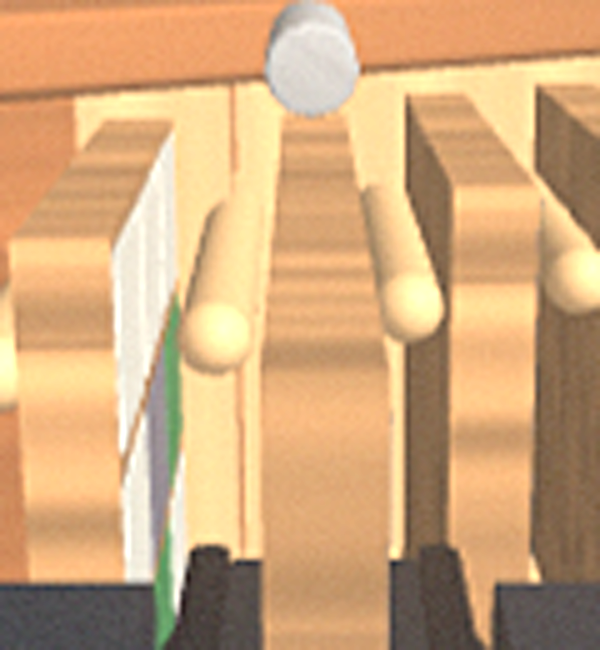

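View pics/sfc.png

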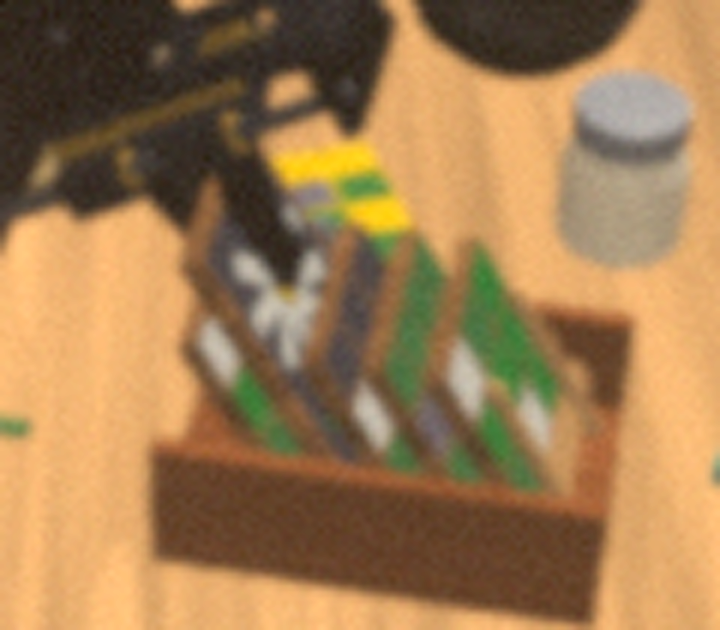

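Request:
move_arm(series=[0, 0, 0, 0, 15, -0.001, 0, 0, 0, 15, -0.001, 0, 0, 0, 15, 0, 0, 0, 0, 15], force=8)

```text
t: 17.02
eef_pos: [581.9, -112.2, 121.1]
tool_rot: [0.703, 0.105, 0.27, -0.649]
ft_force: [1.1, -0.6, -0.7]
grip_width: 12.8
```

```bash
python3 tg.py 2 0 0;  python3 snap.py g wrist
python3 - <<'E'
from h import *
d=pickle.load(open("g.pkl","rb"))
crop(d["wrist"][1]["img"],220,130,340,260,5,"pics/wgc.png")
E
```

```text
t 17.02 q [-0.276  0.014  0.331  2.223  0.278  0.386 -0.419] pos [ 581.9 -112.2  121.1] f [ 1.1 -0.6 -0.7] tq [ 0.12  0.56 -0.02] w 12.8
X [ 0.833 -0.202  0.516] Y [ 0.498 -0.135 -0.857] Z [ 0.243  0.97  -0.011]
panel bottom in slot [ 2.5 -1.8 -8.3]
lean err deg 1.05  yaw deg -0.71  roll -1.18 F slot [ 0.6 -0.3 -1.2]
tool shift to put panel bottom at [2. 0. 0.] : [-0.4 -8.3  1.6]
```

View pics/wgc.png

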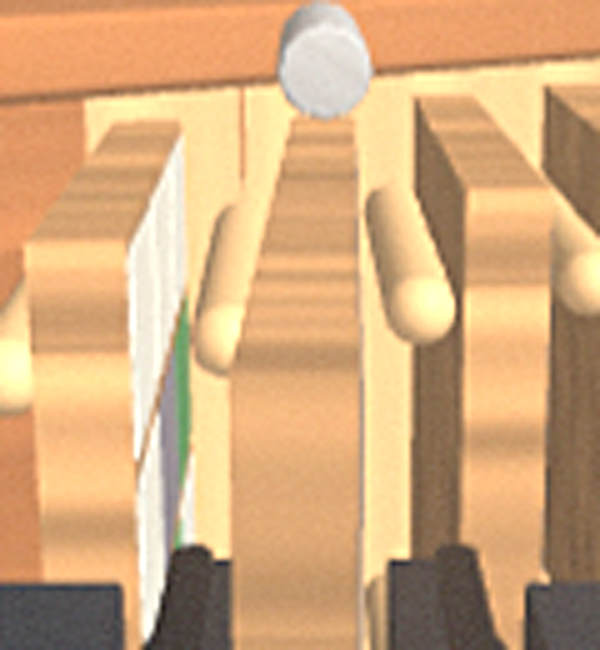

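Request:
move_arm(series=[0, -0.004, 0, 0, 15, 0, -0.005, 0, 0, 15, 0, -0.005, 0, 0, 15, 0, -0.005, 0, 0, 15])

```text
t: 17.4
eef_pos: [571.9, -109.6, 138.2]
tool_rot: [0.704, 0.105, 0.269, -0.649]
ft_force: [0.0, 1.0, -0.4]
grip_width: 13.0
```

```bash
python3 tg.py 2 0 0;  python3 snap.py i wrist side
python3 - <<'E'
from h import *
d=pickle.load(open("i.pkl","rb"))
crop(d["wrist"][1]["img"],220,130,340,260,5,"pics/wic.png")
crop(d["side"][1]["img"],235,190,355,295,6,"pics/sic.png")
E
```

```text
t 17.4 q [-0.281 -0.038  0.323  2.228  0.3    0.435 -0.437] pos [ 571.9 -109.6  138.2] f [ 0.   1.  -0.4] tq [ 0.12  0.62 -0.02] w 13.0
X [ 0.833 -0.202  0.515] Y [ 0.497 -0.135 -0.857] Z [ 0.243  0.97  -0.012]
panel bottom in slot [ 2.1 -1.5 11.8]
lean err deg 1.02  yaw deg -0.7  roll -1.21 F slot [-0.4  1.  -0.3]
tool shift to put panel bottom at [2. 0. 0.] : [-0.3 11.7  1.7]
```

View pics/wic.png

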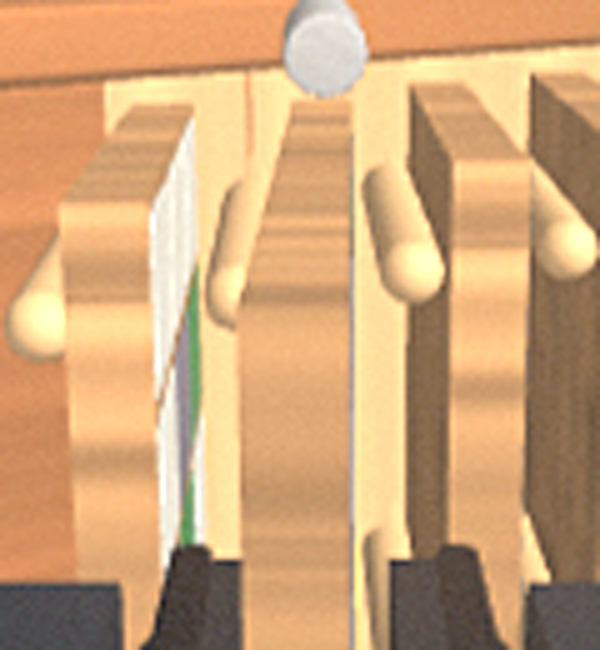

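View pics/sic.png

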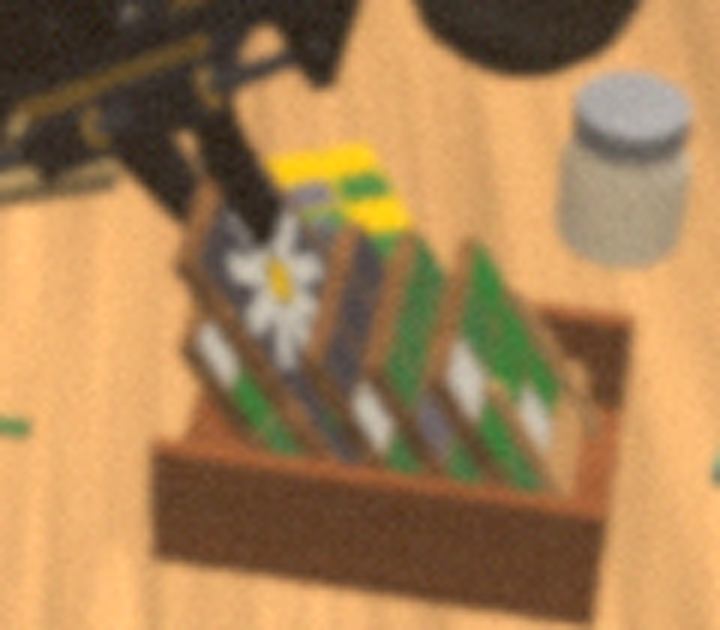

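Request:
move_arm(series=[0, -0.006, 0, 0, 15, 0, -0.007, 0, 0, 15, 0, -0.008, 0, 0, 20, 0, -0.01, 0, 0, 20, 0, -0.01, 0, 0, 20, 0, -0.01, 0, 0, 20])

```text
t: 18.0
eef_pos: [544.3, -102.3, 185.3]
tool_rot: [0.704, 0.105, 0.27, -0.649]
ft_force: [-0.0, 1.2, 0.3]
grip_width: 17.1
```

```bash
python3 tg.py 2 0 0;  python3 snap.py j wrist side
python3 - <<'E'
from h import *
d=pickle.load(open("j.pkl","rb"))
crop(d["wrist"][1]["img"],205,120,355,260,5,"pics/wjc.png")
E
```

```text
t 18.0 q [-0.285 -0.174  0.287  2.232  0.335  0.573 -0.466] pos [ 544.3 -102.3  185.3] f [-0.   1.2  0.3] tq [0.16 0.54 0.02] w 17.1
X [ 0.833 -0.202  0.515] Y [ 0.498 -0.135 -0.857] Z [ 0.243  0.97  -0.012]
panel bottom in slot [ 1.  -0.6 66.8]
lean err deg 1.03  yaw deg -0.7  roll -1.22 F slot [-0.1  1.1  0.4]
tool shift to put panel bottom at [2. 0. 0.] : [-0.2 66.8  2. ]
```

View pics/wjc.png

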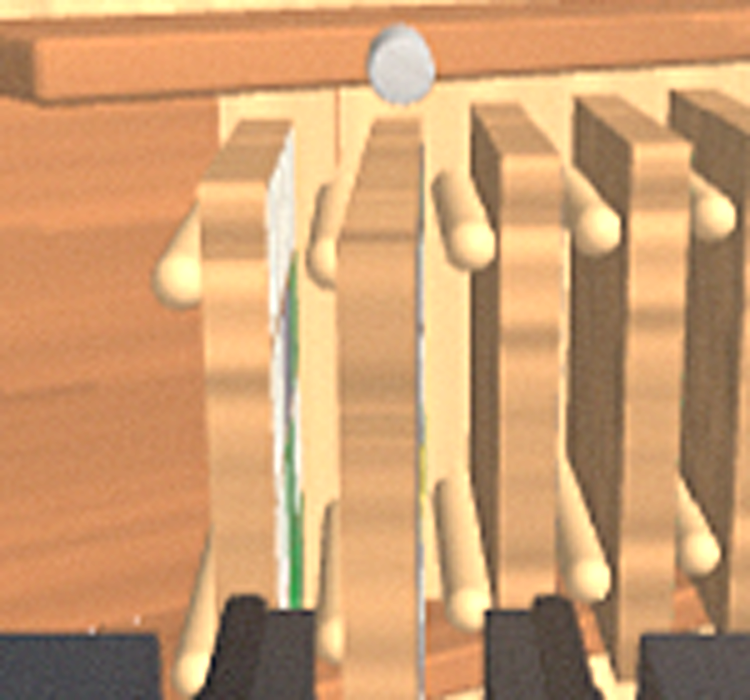

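Run:
```python
from fw import *
d=pickle.load(open("j.pkl","rb"));p=np.load("slot.npy");O,S,ex=slot(p)
o,w=d["wrist"]
C=lambda X:((wproj(o,w,X)[0]-[205,120]+.4)*5).round(0)
print("nbr -1",C(npt(p,-1,-4.5,45,80)),"obs ~(203,183)","nbr1",C(npt(p,1,-4.5,45,80)),"obs (503,155)")
for h in(130,135,140):
  for yc in(43,45):
    print(h,yc,"top",C(O+S@np.array([-4.5,yc,h])),C(O+S@np.array([4.5,yc,h])),"obs (338,240),(418,240)","bottom",C(O+S@np.array([-4.5,yc,h-130])),C(O+S@np.array([4.5,yc,h-130])))
so,s=d["side"]
im=s["img"].copy()
x0,y0,f=235,190,6
big=cv2.convertScaleAbs(cv2.resize(im[y0:y0+105,x0:x0+120],None,fx=f,fy=f,interpolation=cv2.INTER_CUBIC),alpha=1.6,beta=10)
def q(X):
    return tuple(((P(s,X)[0]+.5-[x0,y0])*f).round().astype(int))
def line(pts,col): cv2.polylines(big,[np.array([q(a) for a in pts])],True,col,1,cv2.LINE_AA)
for k,h in((0,130),(-1,80),(1,80),(2,80)):
    line([npt(p,k,a,b,h) for a,b in((-4.5,-45),(4.5,-45),(4.5,45),(-4.5,45))],(255,0,255) if k==0 else (0,255,255))
cv2.imwrite("pics/sjo.png",big)
```

```text
nbr -1 [194. 183.] obs ~(203,183) nbr1 [500. 154.] obs (503,155)
130 43 top [352. 249.] [433. 248.] obs (338,240),(418,240) bottom [357. 118.] [407. 117.]
130 45 top [351. 231.] [433. 230.] obs (338,240),(418,240) bottom [357. 106.] [406. 106.]
135 43 top [351. 258.] [435. 257.] obs (338,240),(418,240) bottom [357. 121.] [407. 120.]
135 45 top [351. 240.] [435. 238.] obs (338,240),(418,240) bottom [357. 109.] [407. 109.]
140 43 top [351. 267.] [437. 266.] obs (338,240),(418,240) bottom [357. 124.] [408. 123.]
140 45 top [351. 248.] [437. 247.] obs (338,240),(418,240) bottom [357. 112.] [408. 112.]
```

View pics/sjo.png

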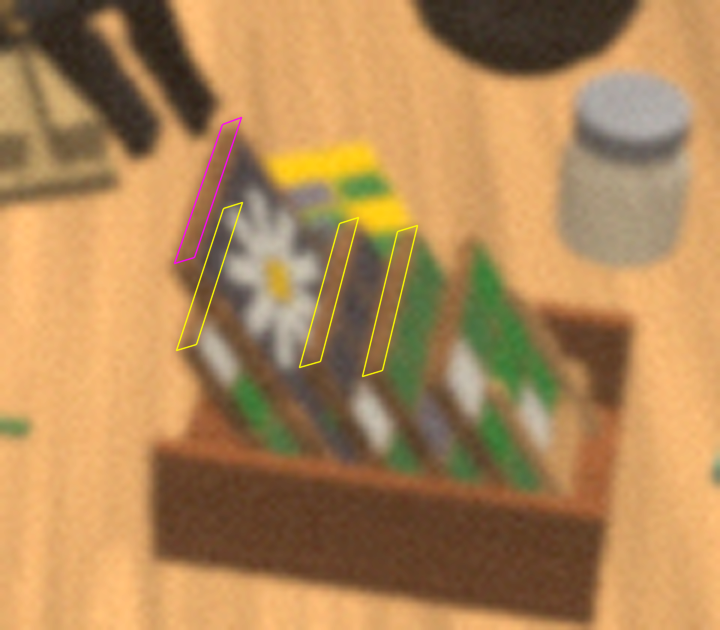

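Run:
```python
from fw import *
d=pickle.load(open("j.pkl","rb"));o,w=d["wrist"]
p=np.load("slot.npy")
c=lambda u,v:np.array((205+u/5-.4,120+v/5-.4))
obs=[((-1,-4.5,45,80),c(202,184)),((-1,4.5,45,80),c(266,182)),((1,-4.5,45,80),c(503,155)),((1,4.5,45,80),c(560,155)),((2,-4.5,45,80),c(632,143)),((2,4.5,45,80),c(690,143))]
f=lambda q:np.concatenate([wproj(o,w,npt(np.r_[q,p[2]],*a))[0]-b for a,b in obs])
r=least_squares(f,p[:2]);print(r.x,(5*r.fun).reshape(-1,2).round(0))
q=np.r_[r.x,p[2]];O,S,ex=slot(q)
# panel: unknown bottom x, lean, y, z
po=[((-4.5,130),c(338,240)),((4.5,130),c(418,240)),((-4.5,0),c(374,120)),((4.5,0),c(422,120))]
def X(a,h,t):
    b,th,y,z=t;v=np.array([b+np.cos(th)*a-np.sin(th)*h,y,z+np.sin(th)*a+np.cos(th)*h]);return O+S@v
g=lambda t:np.concatenate([wproj(o,w,X(a,h,t))[0]-b for (a,h),b in po])
r=least_squares(g,[0,0,45,0]);print("bottom x, lean deg, y edge, z",r.x*[1,57.3,1,1],(5*r.fun).round(0))
crop(w["img"],262,130,312,180,12,"pics/wjd.png")
```

```text
[ 629.26444652 -124.73040995] [[-5.  0.]
 [-0.  1.]
 [-1.  0.]
 [ 4. -0.]
 [ 2. -0.]
 [ 3. -1.]]
bottom x, lean deg, y edge, z [  2.82719831   2.0869905   41.09153132 -16.30731245] [ 2.  1. -2.  1.  1. -1. -1. -2.]
```

View pics/wjd.png

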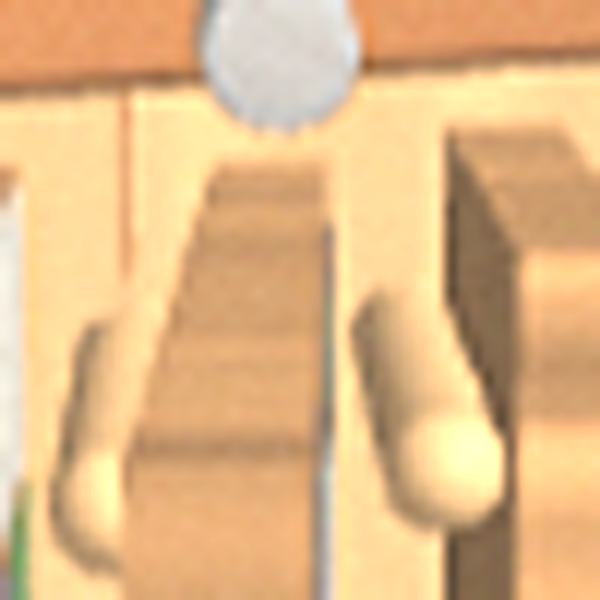

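Request:
move_arm(series=[0, -0.015, 0, 0, 20, 0, -0.025, 0, 0, 20, 0, -0.03, 0, 0, 20, -0.01, -0.03, 0, 0, 20, -0.01, -0.03, 0, 0, 20, -0.015, -0.03, 0, 0, 20, -0.015, -0.03, 0, 0, 20, 0, 0, 0, 0, 20])

```text
t: 18.77
eef_pos: [478.2, -83.7, 275.9]
tool_rot: [0.707, 0.1, 0.267, -0.648]
ft_force: [0.7, 0.1, -0.3]
grip_width: 17.6
```

```bash
python3 st.py;  python3 snap.py k side top wrist
python3 - <<'E'
from fw import *
d=pickle.load(open("k.pkl","rb"))
crop(d["side"][1]["img"],235,190,355,295,6,"pics/skc.png")
crop(d["top"][1]["img"],285,140,375,230,8,"pics/tkc.png")
E
```

```text
t 18.77 q [ 0.247 -0.38  -0.211  2.187  0.068  0.812 -0.249] pos [478.2 -83.7 275.9] f [ 0.7  0.1 -0.3] tq [ 0.1   0.48 -0.03] w 17.6
X [ 0.838 -0.205  0.506] Y [ 0.486 -0.141 -0.862] Z [ 0.248  0.969 -0.018]
```

View pics/skc.png

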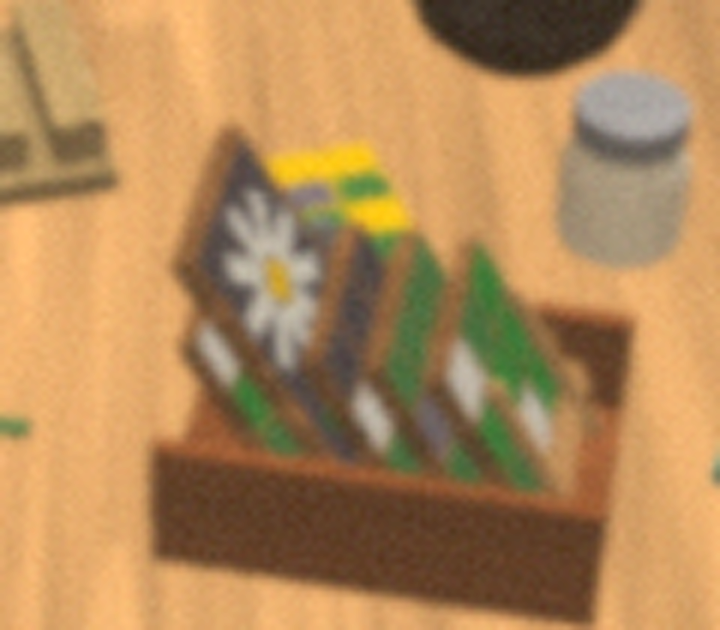

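View pics/top_k.png

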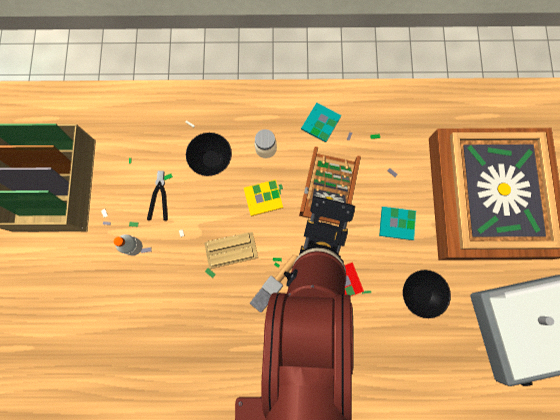

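View pics/wrist_k.png

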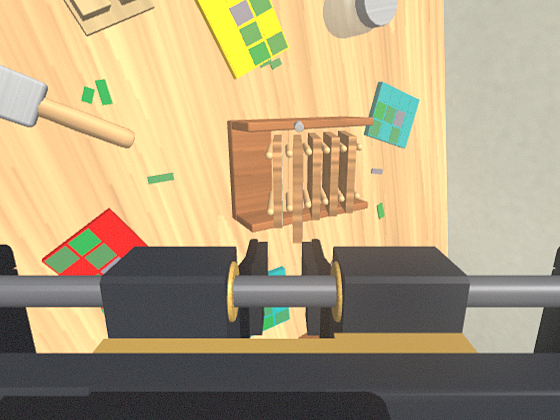

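Run:
```python
from fw import *
d=pickle.load(open("k.pkl","rb"));o,s=d["side"]
p=np.load("slot.npy");O,S,ex=slot(p)
x0,y0,f=258,203,12
big=cv2.convertScaleAbs(cv2.resize(s["img"][y0:y0+50,x0:x0+62],None,fx=f,fy=f,interpolation=cv2.INTER_CUBIC),alpha=1.7,beta=10)
cv2.imwrite("pics/skd.png",big)
q=lambda X:((P(s,X)[0]+.5-[x0,y0])*f).round(0)
for k,h in((0,130),(-1,80),(1,80)):
    print(k,[ (a,b,q(npt(p,k,a,b,h))) for a,b in((-4.5,-45),(4.5,-45),(4.5,45),(-4.5,45))])
print("per 5mm z",q(npt(p,0,0,0,135))-q(npt(p,0,0,0,130)),"per 5mm x",q(npt(p,0,5,0,130))-q(npt(p,0,0,0,130)))
o,w=d["wrist"]; crop(w["img"],225,110,375,245,5,"pics/wkc.png")
C=lambda X:((wproj(o,w,X)[0]-[225,110]+.4)*5).round(0)
for k,h in((0,130),(0,0),(-1,80),(1,80),(2,80)):
    print(k,h,[C(npt(p,k,a,b,h)) for a,b in((-4.5,45),(4.5,45),(4.5,-45),(-4.5,-45))])
```

```text
0 [(-4.5, -45, array([ 72., 370.])), (4.5, -45, array([112., 357.])), (4.5, 45, array([206.,  78.])), (-4.5, 45, array([168.,  91.]))]
-1 [(-4.5, -45, array([ 77., 543.])), (4.5, -45, array([116., 531.])), (4.5, 45, array([208., 248.])), (-4.5, 45, array([171., 260.]))]
1 [(-4.5, -45, array([323., 578.])), (4.5, -45, array([364., 566.])), (4.5, 45, array([440., 279.])), (-4.5, 45, array([402., 291.]))]
per 5mm z [-12. -20.] per 5mm x [22. -8.]
0 130 [array([349., 182.]), array([401., 182.]), array([398., 662.]), array([351., 662.])]
0 0 [array([331., 115.]), array([367., 115.]), array([367., 465.]), array([333., 466.])]
-1 80 [array([235., 159.]), array([281., 158.]), array([287., 592.]), array([244., 592.])]
1 80 [array([439., 143.]), array([483., 143.]), array([474., 551.]), array([434., 551.])]
2 80 [array([532., 136.]), array([574., 136.]), array([560., 532.]), array([521., 532.])]
```

View pics/skd.png

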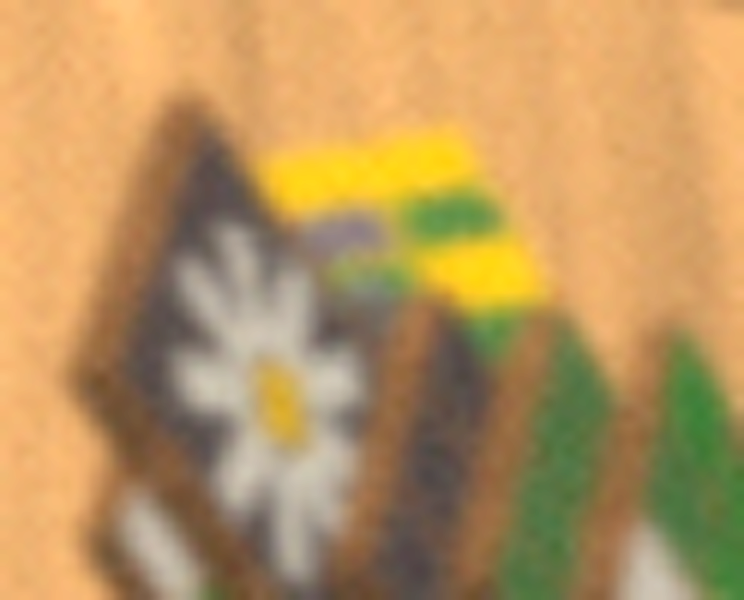

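View pics/wkc.png

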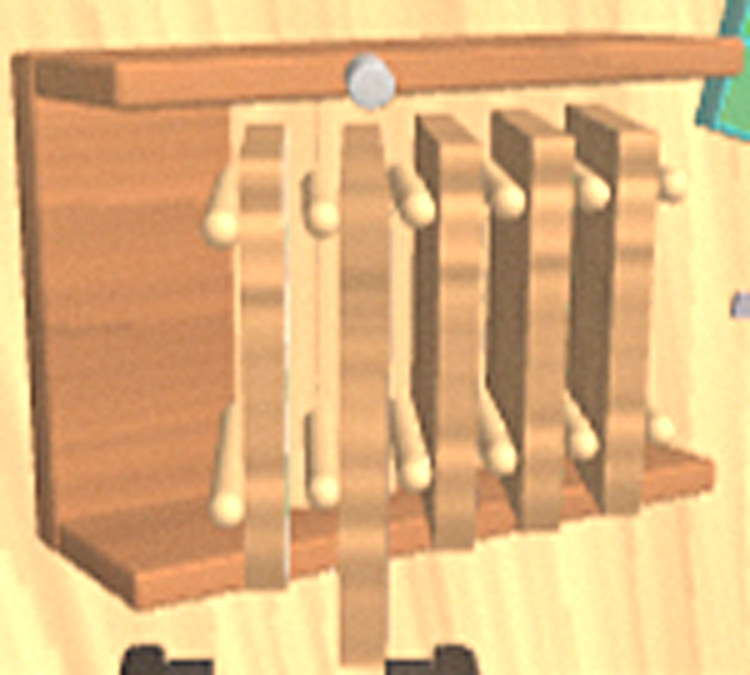

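Run:
```python
from bench import arm
print(arm.job_done())
```

```text
the job is handed in; nothing more can be done
None
```

The tall panel is in the empty slot, standing on the slot floor. I released it there and backed the gripper off. I handed in at about 19 s of the 43 s allowed.

**How it was done:** The move interface only turns the tool about its finger axis. To lean the gripper 30° with the panel held, I drove the arm past its wrist-joint limit. I checked the lean first with an empty gripper. The slot position came from the close wrist view. I lowered the panel in small steps until the force sensor showed the floor, opened the fingers slightly and drew back along the slot.

**Last checks:**
- **Seating:** The side and wrist views put the panel's top at the expected height, within about 2–3 mm. One separate fit of the panel's depth came out 16 mm too low. I put that down to a poorly determined fit, because the panel cannot be below the floor.
- **Lean:** The panel rests against the robot-side dowels. Its bottom sits about 2.8 mm from the slot's home line, towards the far side, and it leans about 2° more than the slot. Both are within the 13 mm gap, so I left it.
- **Slip on landing:** At the floor I cut the grip to 8 N and pressed down with up to about 11 N. The fingers slid roughly 5–8 mm down the panel while it stayed put.
- **Other items:** I saw no change in the short panels or anything else on the table in the final pictures, though the arm hid part of the top view.
- **Joint reading:** Joint 2 once read -0.381 against its limit of -0.38 while I was undoing the trial lean.

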